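# Kit out a gate job: unclip the balusters, pour the balls, stand the cup away

### The arm

A 6-joint arm with a two-finger parallel gripper is mounted at the origin on the work surface. World frame = base frame: x ahead of the robot, y to its left, z up, the work surface at z = 0. Lengths are in m, angles in rad, forces in N, time in s.
With the tool pointing down it reaches from about 0.325 to 0.9 m from the base axis. Payload 3.5 kg.
Tool frame: the origin (TCP) lies at the centre of the arm's flange, where the gripper is bolted on; the fingertips stand 173 mm ahead of it and the grasp point (between the pads) lies 155 mm ahead of it; z points along the fingers, y is the line along which they close (so a half turn about z gives the same grasp; the last joint's range is limited). The gripper opens to 85 mm and grips with 20 to 120 N. Pads are 22 mm wide; open, the fingers measure 114 mm over their backs; the gripper's body (76 mm by 85 mm) begins 54 mm behind the grasp point. The pads swing forward as they close: fully open they stand 13 mm farther back than shut.
Start: joints at [-1.223, 0.276, -0.026, 1.268, 0, 1.467], TCP at [0.272, -0.563, 0.405] pointing down, gripper open.
Joint ranges: [-3.12, 3.12], [-0.85, 1.88], [-1.08, 1.24], [-1.95, 2.15], [-1.57, 1.53], [-3.14, 3.14]. Speed limits (rad/s): [2.57, 2.57, 3.14, 3.14, 3.14, 3.14].

### API

Orientations are given as a unit quaternion [x, y, z, w].
In Python, from workcell import * gives the robot as it stands.
- The arm moves only by the tool jog_arm, never from a script. Its argument "plan" is a list of rows, each a list of 5 numbers: the closure, from 0 (fully open) to 1 (shut), then the shift along the tool's x, y, z in m, then the turn about the tool's z in rad. In form: [[fingers, x, y, z, turn], ...]. A call has 1 to 20 rows; each row shifts and turns the commanded pose from where the row before left it, along the tool's axes as they then stand; what a row does not reach is not made up. A row lasts 1/12 s, in which the tool goes at most 41.7 mm and 7.16 degrees, less where a joint would pass 70% of its speed; a pose out of reach is approached as far as the arm can. A call is refused whole if a number of a shift passes 0.0417 or a number of a turn 0.125, either way. A call with a gripper value outside its range is refused whole. The fingers move at their own pace and stop on an object; the grip force is fixed at half the most. Time passes only in rows, so rows that do not move let the fingers close. It gives the time, the measured TCP pose, the force, the opening and the grip force at its end, in the units of the state.
- read_state(): the state, without advancing time (a new reading comes with each control period).
- capture(name): name is "scene" or "top" or "wrist"; returns a dict with "img" (420x560x3 uint8, red, green, blue), "z_map" (420x560 float32, m along the optical axis (not along the pixel's ray), 0 where there is no reading), "fx", "fy", "cx", "cy" (pixels), "rvec" (rotation vector, rad) and "tvec" (3), from world to camera coordinates, as OpenCV has them. Camera axes: x right, y down, z forward; pixel columns grow to the right and rows downward; lengths in m; the calibration is good to about 2 mm. A picture is of the moment at which its call begins.
- job_done(): hands the job in; it is judged then, once.
Trained networks look in a picture, given as the dict that the camera call returned (one of the last four; its "shot" number tells which), for a name from the list of things; names that differ only in an ending like _2 or _b are one class to them, and where a whole thing is asked for, a point or a joint stands for the part that bears it (a point fixed in the world has none). Each returns a list of dicts, best first, with "confidence" (0 to 1); they miss things now and then, are a little off and sometimes report something else, mostly with a low value. They report only what shows in the picture. A call takes as long as a camera call. They do not tell look-alikes from the thing itself.
- spot_in(picture, query): "point" ([x, y, z] in m, in world coordinates, good to about 4 mm: the middle of the surface that is visible of it).
The state is a dict: "t": time; "qpos": joint angles; "qd": joint speeds; "effort": joint torques, N m; "tool_pos": TCP position; "eef_rot": TCP orientation; "ft_force": force on the tool from outside, world axes, zero at the start; "wrist_torque": the same for the moment, N m; "grip_width": finger opening in m; "grip_force": force on a finger pad.
Only numpy, scipy, OpenCV 4.12 (cv2) and the standard library are available. Lean on these libraries where they do the work, as an engineer would, in place of code of your own. Each camera call takes 0.05 s, during which the arm holds its last target. There are 200 camera calls.

### The job

Make up the kit for the gate job: snap every steel baluster forward out of its sprung clips on the blue rack and lay it down flat in the red tray, without dropping it. Pick up the yellow cup with the steel balls in it and pour all of them into the orange tin, then stand the empty cup upright on the green mat. Balusters and cup may be done in either order; leave the wrench, pulley and can where they are.

Things in the scene. Friction and masses are not known exactly. Their poses are not given: they have to be found in the camera images.
- rack: Blue rack fixed to the bench, base 320 x 200 x 8 mm; origin at the centre of its underside. Local -x is its front. Four steps, 80 mm apart in x and 38 mm in height, rise to the back; a baluster lies along local y. Every step has two sprung C-clips open to the front (-x): pull a bar 40 mm or more straight to local -x to free it (about 10 N).
- step1 (a point): Where the axis of a bar in the front, lowest step runs, midway between its clips: 55 mm up, rack x = -120 mm. The two clips are 18 mm wide, centred 50 mm either side of here, each on its own post 12 to 29 mm behind the axis; their jaws reach 18 mm above and below the axis and 19 mm in front of it. The 82 mm between the clips is clear in front, behind and under the bar.
- step2 (a point): The same for the second step: 93 mm up, rack x = -40 mm. The bar's collars lie just outside the clips and stop it sliding out endways; the jaws stop it being lifted out.
- step3 (a point): The same for the third step: 131 mm up, rack x = +40 mm. Any step may be empty.
- step4 (a point): The same for the back, highest step: 169 mm up, rack x = +120 mm. Any step may be empty.
- bar1: Baluster 1 (starts in step 1 of the rack, or absent): steel bar 24 mm diameter, 170 mm long, about 0.25 kg, with two brass collars 32 mm diameter, 8 mm wide, at 65 mm either side of the middle. Origin at its middle on the axis; local y runs along the bar. Grip it between the clips. Lying on a flat surface its axis is 16 mm up.
- bar2: Baluster 2 (starts in step 2 of the rack, or absent): steel bar 24 mm diameter, 170 mm long, about 0.25 kg, with two brass collars 32 mm diameter, 8 mm wide, at 65 mm either side of the middle. Origin at its middle on the axis; local y runs along the bar. Grip it between the clips. Lying on a flat surface its axis is 16 mm up.
- bar3: Baluster 3 (starts in step 3 of the rack, or absent): steel bar 24 mm diameter, 170 mm long, about 0.25 kg, with two brass collars 32 mm diameter, 8 mm wide, at 65 mm either side of the middle. Origin at its middle on the axis; local y runs along the bar. Grip it between the clips. Lying on a flat surface its axis is 16 mm up.
- bar4: Baluster 4 (starts in step 4 of the rack, or absent): steel bar 24 mm diameter, 170 mm long, about 0.25 kg, with two brass collars 32 mm diameter, 8 mm wide, at 65 mm either side of the middle. Origin at its middle on the axis; local y runs along the bar. Grip it between the clips. Lying on a flat surface its axis is 16 mm up.
- tray: Red open tray fixed to the bench, outside 260 (local x) x 250 (local y) x 35 mm high, walls 5 mm, floor 5 mm; origin at the centre of its underside. Four balusters fit side by side along local x.
- cup: Yellow straight-sided cup, 62 mm outer diameter, 85 mm high, wall 3 mm, bottom 4 mm, about 0.12 kg empty; origin at the centre of its underside, z towards its mouth. Starts upright on the bench, beside the mat, with six balls filling it about half.
- cup_rim (a point): Centre of the cup's mouth, 85 mm from its underside.
- ball1: Steel ball 22 mm diameter, 40 g, starts in the cup; origin at its centre.
- ball2: Steel ball 22 mm diameter, 40 g, starts in the cup; origin at its centre.
- ball3: Steel ball 22 mm diameter, 40 g, starts in the cup; origin at its centre.
- ball4: Steel ball 22 mm diameter, 40 g, starts in the cup; origin at its centre.
- ball5: Steel ball 22 mm diameter, 40 g, starts in the cup; origin at its centre.
- ball6: Steel ball 22 mm diameter, 40 g, starts in the cup; origin at its centre.
- tin: Orange open round bowl-shaped tin standing loose on the bench, 116 mm across the rim, 50 mm high, wall 4 mm, 0.5 kg; origin at the centre of its underside.
- mat: Green round mat fixed on the bench, 90 mm diameter, 3 mm thick; origin at the centre of its underside. The cup is to stand here.
- wrench: Loose wrench 170 mm long lying between the robot and the cup; leave it.
- pulley: Loose brown pulley wheel, 80 mm diameter, 34 mm high, beyond the tin; leave it.
- can: Loose can, 66 mm diameter, 100 mm high, at the back of the bench; leave it.
Things that resemble listed ones, but are neither listed nor needed, are in the scene too. Leave any pink look-alike of the bar4 alone.

How it is judged:
On the way, in this order (a step that is already met when the one before it is completed fails the run):
1. the cup is lifted off the bench with the balls still in it (height (world z) of cup above 0.04 m and angle between cup's own z axis and vertical below 0.9 rad and z of ball1 in the frame of cup between 0 and 0.085 m and distance between each of ball1, ball2, ball3, ball4, ball5, ball6 and cup below 0.09 m and z of ball2 in the frame of cup between 0 and 0.085 m and z of ball3 in the frame of cup between 0 and 0.085 m and z of ball4 in the frame of cup between 0 and 0.085 m and z of ball5 in the frame of cup between 0 and 0.085 m and z of ball6 in the frame of cup between 0 and 0.085 m), for 0.1 s.
2. the cup is tipped over the tin, its mouth within 90 mm of the tin's centre (seen from above) (angle between cup's own z axis and vertical above 1.3 rad and horizontal distance between cup_rim and tin below 0.09 m and height (world z) of cup_rim above 0.04 m), for 0.2 s.
At the end, for the whole second after the job is handed in: Every baluster present lies flat in the tray (its middle inside the walls, within 0.2 rad of level), every ball is in the tin, the tin is upright, the empty cup stands upright on the mat with its centre within 30 mm of the mat's centre, and all is at rest (x of bar1 in the frame of tray between -0.11 and 0.11 m and y of bar1 in the frame of tray between -0.12 and 0.12 m and z of bar1 in the frame of tray between 0 and 0.055 m and angle between bar1's own y axis and vertical between 1.37 and 1.77 rad and linear speed of each of bar1, bar2, bar3, bar4 below 0.05 m/s and x of bar2 in the frame of tray between -0.11 and 0.11 m and y of bar2 in the frame of tray between -0.12 and 0.12 m and z of bar2 in the frame of tray between 0 and 0.055 m and angle between bar2's own y axis and vertical between 1.37 and 1.77 rad and x of bar3 in the frame of tray between -0.11 and 0.11 m and y of bar3 in the frame of tray between -0.12 and 0.12 m and z of bar3 in the frame of tray between 0 and 0.055 m and angle between bar3's own y axis and vertical between 1.37 and 1.77 rad and x of bar4 in the frame of tray between -0.11 and 0.11 m and y of bar4 in the frame of tray between -0.12 and 0.12 m and z of bar4 in the frame of tray between 0 and 0.055 m and angle between bar4's own y axis and vertical between 1.37 and 1.77 rad and horizontal distance between each of ball1, ball2, ball3, ball4, ball5, ball6 and tin below 0.055 m and z of ball1 in the frame of tin between 0 and 0.06 m and linear speed of each of ball1, ball2, ball3, ball4, ball5, ball6 below 0.08 m/s and z of ball2 in the frame of tin between 0 and 0.06 m and z of ball3 in the frame of tin between 0 and 0.06 m and z of ball4 in the frame of tin between 0 and 0.06 m and z of ball5 in the frame of tin between 0 and 0.06 m and z of ball6 in the frame of tin between 0 and 0.06 m and horizontal distance between cup and mat below 0.03 m and angle between each of cup, tin's own z axis and vertical below 0.1 rad and z of cup in the frame of mat below 0.012 m and linear speed of cup below 0.03 m/s); the robot touches nothing.
It fails at once if the wrench is shifted by more than 30 mm (distance of wrench from where it was at the start of the episode above 0.03 m).
It fails at once if the pulley is shifted by more than 30 mm (distance of pulley from where it was at the start of the episode above 0.03 m).
It fails at once if the can is shifted by more than 30 mm (distance of can from where it was at the start of the episode above 0.03 m).
It fails at once if a baluster is dropped or thrown into the tray (faster than 0.9 m/s there) ((x of bar1 in the frame of tray between -0.11 and 0.11 m and y of bar1 in the frame of tray between -0.12 and 0.12 m and z of bar1 in the frame of tray between 0 and 0.055 m and linear speed of bar1 above 0.9 m/s) or (x of bar2 in the frame of tray between -0.11 and 0.11 m and y of bar2 in the frame of tray between -0.12 and 0.12 m and z of bar2 in the frame of tray between 0 and 0.055 m and linear speed of bar2 above 0.9 m/s) or (x of bar3 in the frame of tray between -0.11 and 0.11 m and y of bar3 in the frame of tray between -0.12 and 0.12 m and z of bar3 in the frame of tray between 0 and 0.055 m and linear speed of bar3 above 0.9 m/s) or (x of bar4 in the frame of tray between -0.11 and 0.11 m and y of bar4 in the frame of tray between -0.12 and 0.12 m and z of bar4 in the frame of tray between 0 and 0.055 m and linear speed of bar4 above 0.9 m/s)).
Of bar1, bar2, bar3, bar4 only 2 to 4 are there at a start; the rules pass over those that are not, and their reading is None.
At some moment in a run one of cup may be knocked a few centimetres aside while the robot is not near it.
It also fails if it takes over 210 s, if anything falls off the work surface, if the arm or the gripper's body presses on something with over 40 N, if the wrist force passes 120 N, or if a joint passes its speed limit or range.

## Working session

There is one attempt and no reset: what is moved stays moved. The work goes in short steps, Python scripts to look and compute and a tool call to move; the robot and the scene stay as the last step left them, time stands still between calls to the robot, and variables do not carry over. Pictures are saved under pics/ and viewed, at most 14 in all, crops included, and the job is handed in when it is done.

Besides the shell and the picture viewer there is one more tool, called after "Emit:" as a command line: name --pt "numbers of a row" for each row, then --argument value for the rest. jog_arm: Moves the arm, as the interface text tells. Its arguments: {"type":"object","properties":{"plan":{"type":"array","items":{"type":"array","items":{"type":"number"}}}},"required":["plan"]}

```bash
ls; mkdir -p pics; cat > h.py <<'E'
from workcell import *
import numpy as np, cv2
from scipy.spatial.transform import Rotation as R
def cam(n):
    c=capture(n); c['R']=cv2.Rodrigues(np.array(c['rvec'],float))[0]; c['t']=np.array(c['tvec'],float).ravel(); return c
def save(c,f): cv2.imwrite('pics/'+f,cv2.cvtColor(c['img'],cv2.COLOR_RGB2BGR))
def cloud(c):
    z=c['z_map'].astype(float); v,u=np.indices(z.shape)
    p=np.stack([(u-c['cx'])/c['fx']*z,(v-c['cy'])/c['fy']*z,z],-1)
    w=(p-c['t'])@c['R']; w[z<=0]=np.nan; return w
E
python3 - <<'E'
from h import *
np.set_printoptions(precision=4,suppress=True)
s=read_state(); print(s)
for n in ['top','scene']:
    c=cam(n); save(c,n+'0.png'); print(n,-c['R'].T@c['t'])
    for q in ['rack','bar1','tray','cup','tin','mat','wrench','pulley','can']+(['ball1'] if n=='top' else []):
        print(q,[(np.round(d['point'],3).tolist(),round(d['confidence'],2)) for d in spot_in(c,q)])
E
```

```text
pics
{'t': 0.0, 'qpos': array([-1.2234,  0.2772, -0.0279,  1.268 ,  0.    ,  1.4674]), 'qd': array([ 0.0005, -0.0009,  0.0002, -0.0005,  0.0008, -0.0008]), 'effort': array([ -0.0012, -44.5511,  29.5201,   0.0167,   0.    ,  -0.    ]), 'tool_pos': array([ 0.2721, -0.5622,  0.4035]), 'eef_rot': array([ 0.9747,  0.2235, -0.0001, -0.0011]), 'ft_force': array([0.0422, 0.3697, 0.134 ]), 'wrist_torque': array([-0.0371, -0.0306,  0.0408]), 'grip_force': 0.0, 'grip_width': 0.08522384395433817}
top [ 0.4056 -0.1241  1.3427]
rack [([0.492, -0.296, 0.008], 0.77), ([0.489, 0.062, 0.057], 0.57)]
bar1 [([0.623, -0.306, 0.178], 0.89), ([0.54, -0.579, 0.026], 0.74), ([0.382, -0.296, 0.066], 0.72), ([0.541, -0.304, 0.141], 0.58)]
tray [([0.514, 0.326, 0.004], 0.66)]
cup [([0.492, 0.061, 0.06], 0.82)]
tin [([0.646, 0.042, 0.022], 0.93)]
mat [([0.481, -0.059, 0.006], 0.64)]
wrench [([0.37, 0.004, 0.006], 0.94)]
pulley [([0.782, 0.029, 0.033], 0.98)]
can [([0.764, 0.16, 0.102], 0.9)]
ball1 [([0.504, 0.062, 0.039], 0.56), ([0.478, 0.064, 0.038], 0.36)]
scene [ 1.3804 -0.4635  0.8913]
rack [([0.585, -0.307, 0.01], 0.59)]
bar1 [([0.554, -0.584, 0.028], 0.81), ([0.39, -0.294, 0.061], 0.8), ([0.629, -0.308, 0.179], 0.79), ([0.551, -0.308, 0.137], 0.6)]
tray [([0.517, 0.32, 0.004], 0.61)]
cup [([0.506, 0.051, 0.059], 0.96), ([0.585, -0.31, 0.006], 0.24), ([0.553, -0.309, 0.137], 0.22)]
tin [([0.62, 0.055, 0.032], 0.95)]
mat [([0.489, -0.059, 0.003], 0.79), ([0.585, -0.308, 0.008], 0.51)]
wrench [([0.385, 0.006, 0.003], 0.61), ([0.631, -0.307, 0.179], 0.4), ([0.62, 0.057, 0.03], 0.24)]
pulley [([0.797, 0.028, 0.033], 0.77)]
can []
```

View pics/top0.png

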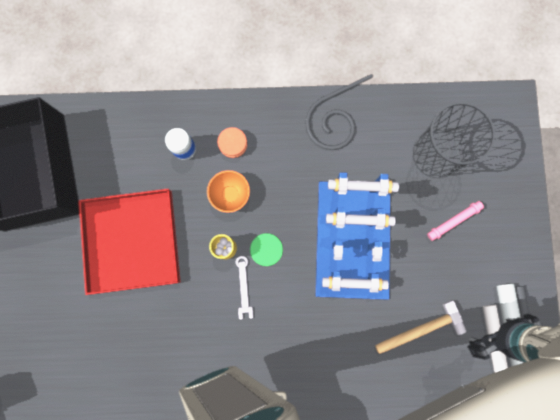

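View pics/scene0.png

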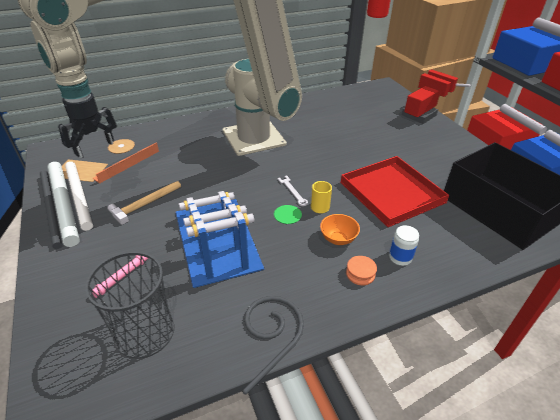

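The top view shows bars in steps 1, 3 and 4, at (355,284), (360,220) and (364,186). Step 2 is empty, and the pink decoy is at (456,220). The cup is at (222,247), the tin at (229,192), the mat at (266,249) and the tray around (128,242). The rack's front faces the robot.

The jog axes can't tilt the tool, so I'll check in free air what happens at the reach limit, and measure accurate poses as well.

Emit:
jog_arm --pt "0 0 0 -0.04 0" --pt "0 0 0 -0.04 0" --pt "0 0 0 -0.04 0" --pt "0 0 0 -0.04 0" --pt "0 0 0 -0.04 0" --pt "0 0 0 -0.04 0" --pt "0 0 0 -0.04 0" --pt "0 0 0 -0.04 0" --pt "0 0 0 -0.04 0" --pt "0 0 0 -0.04 0" --pt "0 0 0 -0.04 0" --pt "0 0 0 -0.04 0" --pt "0 0 0 -0.04 0" --pt "0 0 0 -0.04 0"

```text
t: 2.22
tool_pos: [0.2455, -0.5017, 0.8619]
eef_rot: [0.973, 0.223, 0.009, 0.06]
ft_force: [-0.6, -0.1, 0.1]
grip_width: 0.0851
grip_force: 0.0
```

```bash
python3 - <<'E'
from h import *
np.set_printoptions(precision=4,suppress=True)
s=read_state(); print(s['t'],s['qpos'],s['tool_pos'],s['eef_rot'])
c=cam('top'); W=cloud(c); hsv=cv2.cvtColor(c['img'],cv2.COLOR_RGB2HSV).astype(int)
H,S,V=hsv[...,0],hsv[...,1],hsv[...,2]
def comp(m):
    n,l,st,ce=cv2.connectedComponentsWithStats(m.astype(np.uint8)); 
    return l==1+np.argmax(st[1:,4])
def rect(n,m):
    p=W[m]; p=p[~np.isnan(p[:,0])]
    print(n,len(p),cv2.minAreaRect(p[:,:2].astype(np.float32)),'z',np.percentile(p[:,2],[2,50,98]))
x,y,z=W[...,0],W[...,1],W[...,2]
rect('tray',comp(((H<6)|(H>174))&(S>150)&(x<0.68)&(y>.15)))
rect('rackbase',(H>100)&(H<125)&(S>150)&(z<0.02)&(y<-.15)&(y>-.45))
rect('mat',comp((H>45)&(H<75)&(S>150)))
def circ(n,m):
    p=W[m];p=p[~np.isnan(p[:,0])]; q,r=cv2.minEnclosingCircle(p[:,:2].astype(np.float32)); print(n,len(p),q,r,np.percentile(p[:,2],[2,50,98]))
circ('cup',(H>22)&(H<34)&(S>120)&(z>.075)&(z<.095)&(y>-.1)&(y<.2)&(x>.4)&(x<.6))
circ('tinrim',(z>.042)&(z<.056)&(np.hypot(x-.646,y-.042)<.085))
circ('canrim',(z>.09)&(z<.11)&(np.hypot(x-.764,y-.16)<.06))
circ('pulley',(z>.025)&(z<.04)&(np.hypot(x-.782,y-.03)<.06))
for b,(bx,h) in {'1':(.385,.055),'3':(.545,.131),'4':(.625,.169)}.items():
    m=(abs(x-bx)<.035)&(abs(y+.3)<.12)&(abs(z-h-.012)<.006); p=W[m]
    for lo,hi in [(-.04,.0),(0,.04)]:
        k=p[(p[:,1]+.303>lo)&(p[:,1]+.303<hi)]; print('bar',b,lo,len(k),np.median(k,0))
    print('  yrange',np.nanpercentile(p[:,1],[1,99]))
E
```

```text
2.2167 [-1.2323  0.302   1.0033  2.15    0.0037  1.4587] [ 0.2455 -0.5017  0.8619] [0.9729 0.2231 0.0087 0.0605]
tray 8682 ((0.5105317831039429, 0.3219892382621765), (0.2583668828010559, 0.26472634077072144), 5.9265666007995605) z [-0.0006  0.0053  0.0359]
rackbase 2040 ((0.5012633800506592, -0.3019028902053833), (0.19208663702011108, 0.31140854954719543), 86.33399200439453) z [0.0026 0.0082 0.0136]Traceback (most recent call last):
  File "<stdin>", line 15, in <module>
  File "<stdin>", line 8, in comp
    return _wrapfunc(a, 'argmax', axis=axis, out=out, **kwds)
    return bound(*args, **kwds)
ValueError: attempt to get argmax of an empty sequence
```

The tool tilts once j4 reaches its limit. Next I'll see whether the tilt persists when I back off.

Emit:
jog_arm --pt "0 0 0 -0.04 0" --pt "0 0 0 -0.04 0" --pt "0 0 0 -0.04 0" --pt "0 0 0 -0.04 0" --pt "0 0 0 -0.04 0" --pt "0 0 0 -0.04 0" --pt "0 0 0 -0.04 0" --pt "0 0 0 -0.04 0"

```text
t: 2.93
tool_pos: [0.1927, -0.3699, 0.9686]
eef_rot: [0.96, 0.22, 0.023, 0.171]
ft_force: [-0.8, -0.1, 0.3]
grip_width: 0.0853
grip_force: 0.0
```

Emit:
jog_arm --pt "0 0 0 0.04 0" --pt "0 0 0 0.04 0" --pt "0 0 0 0.04 0" --pt "0 0 0 0.04 0" --pt "0 0 0 0.04 0" --pt "0 0 0 0.04 0" --pt "0 0 0 0 0"

```text
t: 3.52
tool_pos: [0.2216, -0.4477, 0.7284]
eef_rot: [0.963, 0.22, 0.021, 0.156]
ft_force: [-0.4, 0.1, -5.8]
grip_width: 0.0852
grip_force: 0.0
```

```bash
cat > m.py <<'E'
from h import *
np.set_printoptions(precision=4,suppress=True)
s=read_state(); print(s['t'],s['qpos'],s['tool_pos'],s['eef_rot'])
c=cam('top'); W=cloud(c); hsv=cv2.cvtColor(c['img'],cv2.COLOR_RGB2HSV).astype(int)
H,S,V=hsv[...,0],hsv[...,1],hsv[...,2]
x,y,z=W[...,0],W[...,1],W[...,2]
def circ(n,m):
    p=W[m];p=p[~np.isnan(p[:,0])].astype(np.float32)
    if len(p)==0: return print(n,'none')
    q,r=cv2.minEnclosingCircle(p[:,:2]); print(n,len(p),np.round(q,4),round(r,4),np.percentile(p[:,2],[2,50,98]))
circ('mat',(H>45)&(H<85)&(S>120)&(np.hypot(x-.485,y+.06)<.08))
circ('cup',(H>20)&(H<36)&(S>100)&(z>.075)&(z<.095)&(y>-.15)&(y<.2)&(x>.4)&(x<.6))
circ('tinrim',(z>.042)&(z<.056)&(np.hypot(x-.646,y-.042)<.085))
circ('canrim',(z>.09)&(z<.11)&(np.hypot(x-.764,y-.16)<.06))
circ('pulley',(z>.025)&(z<.04)&(np.hypot(x-.782,y-.03)<.06))
for b,(bx,h) in {'1':(.385,.055),'3':(.545,.131),'4':(.625,.169)}.items():
    m=(abs(x-bx)<.035)&(abs(y+.3)<.12)&(abs(z-h-.012)<.006); p=W[m]
    for lo,hi in [(-.04,.0),(0,.04)]:
        k=p[(p[:,1]+.303>lo)&(p[:,1]+.303<hi)]; print('bar',b,lo,len(k),np.median(k,0))
    print('  yrange',np.nanpercentile(p[:,1],[1,99]))
E
python3 m.py
```

```text
3.5167 [-1.243  -0.0661  0.2386  1.5592  0.0096  1.45  ] [ 0.2216 -0.4477  0.7284] [0.9626 0.2204 0.021  0.1562]Traceback (most recent call last):
  File "m.py", line 11, in <module>
    circ('mat',(H>45)&(H<85)&(S>120)&(np.hypot(x-.485,y+.06)<.08))
    ~~~~^^^^^^^^^^^^^^^^^^^^^^^^^^^^^^^^^^^^^^^^^^^^^^^^^^^^^^^^^^
  File "m.py", line 10, in circ
    q,r=cv2.minEnclosingCircle(p[:,:2]); print(n,len(p),np.round(q,4),round(r,4),np.percentile(p[:,2],[2,50,98]))
        ~~~~~~~~~~~~~~~~~~~~~~^^^^^^^^^
cv2.error: OpenCV(4.12.0) /io/opencv/modules/imgproc/src/shapedescr.cpp:201: error: (-215:Assertion failed) count >= 0 && (depth == CV_32F || depth == CV_32S) in function 'minEnclosingCircle'
```

The tilt persists, so I can change it at the workspace edge. I'll fit a planar kinematic model to plan this.

```bash
sed -i "s/^    q,r=cv2.min/    p=np.ascontiguousarray(p); q,r=cv2.min/; s/p\[:,:2\])/np.ascontiguousarray(p[:,:2]))/" m.py
sed -i "s/^circ('mat'.*/print('nan',np.isnan(x).mean())\n&/; s/if len(p)==0/if len(p)<5/" m.py
python3 m.py
cat > kin.py <<'E'
import numpy as np
from scipy.optimize import least_squares
D=[([-1.2234,.2772,-.0279,1.268],[.2721,-.5622,.4035]),([-1.2323,.302,1.0033,2.15],[.2455,-.5017,.8619]),([-1.243,-.0661,.2386,1.5592],[.2216,-.4477,.7284])]
def fk(p,q):
    h,L1,L2,d,e,lat,off=p; j1,j2,j3,j4=q
    f=j2-j3+off; P=j2-j3+j4
    r=e+L1*np.sin(j2)+L2*np.cos(f)+d*np.cos(P); z=h+L1*np.cos(j2)-L2*np.sin(f)-d*np.sin(P)
    return np.array([r*np.cos(j1)-lat*np.sin(j1),r*np.sin(j1)+lat*np.cos(j1),z])
def fit():
    res=least_squares(lambda p:np.r_[np.concatenate([fk(p,q)-t for q,t in D])*1e3,np.array([p[0]-.267,p[3]-.1,p[4],p[6]])*5],[.267,.29,.34,.1,0,.06,0]); return res.x,res.fun
if __name__=='__main__':
    p,f=fit(); print(np.round(p,4),np.round(f,2))
E
python3 kin.py
```

```text
3.5667 [-1.243  -0.0666  0.2519  1.5623  0.0096  1.45  ] [ 0.2215 -0.4475  0.7355] [0.9618 0.2202 0.0215 0.1614]
nan 0.003835034013605442
mat 166 [ 0.4812 -0.0596] 0.0431 [-0.0014  0.0031  0.0085]
cup 86 [0.4861 0.0526] 0.0309 [0.0756 0.0844 0.0907]
tinrim 287 [0.6384 0.0381] 0.0579 [0.0424 0.0482 0.0544]
canrim 423 [0.7711 0.1668] 0.0321 [0.0906 0.0995 0.1054]
pulley 618 [0.7809 0.029 ] 0.0408 [0.0278 0.034  0.0385]
bar 1 -0.04 143 [ 0.3792 -0.3275  0.0661]
bar 1 0 116 [ 0.3825 -0.2833  0.0656]
  yrange [-0.3763 -0.2106]
bar 3 -0.04 119 [ 0.5401 -0.3226  0.1418]
bar 3 0 133 [ 0.5424 -0.2816  0.1411]
  yrange [-0.3871 -0.2216]
bar 4 -0.04 134 [ 0.6192 -0.3231  0.1789]
bar 4 0 147 [ 0.6225 -0.2815  0.1805]
  yrange [-0.3915 -0.2266]
[ 0.2293  0.548   0.4903  0.2195 -0.      0.065  -0.0297] [ 0.55  0.2   0.01  0.05  0.02  0.02 -0.6  -0.2  -0.03 -0.19  0.6  -0.
 -0.15]
```

Emit:
jog_arm --pt "0 0 0 0.04 0" --pt "0 0 0 0.04 0" --pt "0 0 0 0.04 0" --pt "0 0 0 0.04 0" --pt "0 0 0 0.04 0" --pt "0 0 0 0.04 0" --pt "0 0 0 0.04 0" --pt "0 0 0 0.04 0" --pt "0 0 0 0.04 0" --pt "0 0 0 0.04 0"

```text
t: 4.45
tool_pos: [0.2706, -0.5796, 0.3754]
eef_rot: [0.959, 0.22, 0.023, 0.178]
ft_force: [0.5, -0.1, 0.2]
grip_width: 0.0853
grip_force: 0.0
```

Emit:
jog_arm --pt "0 0 -0.04 -0.013 0" --pt "0 0 -0.04 -0.013 0" --pt "0 0 -0.04 -0.013 0" --pt "0 0 -0.04 -0.013 0" --pt "0 0 -0.04 -0.013 0" --pt "0 0 -0.04 -0.013 0" --pt "0 0 -0.04 -0.013 0" --pt "0 0 -0.04 -0.013 0" --pt "0 0 -0.04 -0.013 0" --pt "0 0 -0.04 -0.013 0"

```text
t: 5.28
tool_pos: [0.0896, -0.2006, 0.3628]
eef_rot: [0.959, 0.221, 0.022, 0.177]
ft_force: [-2.3, -0.1, 0.7]
grip_width: 0.0855
grip_force: 0.0
```

```bash
cat > st.py <<'E'
from h import *
np.set_printoptions(precision=4,suppress=True)
s=read_state(); M=R.from_quat(s['eef_rot']).as_matrix()
print(round(s['t'],2),s['qpos'],s['tool_pos'],'tilt',np.degrees(np.arccos(-M[2,2])).round(1)); print(M)
g=s['tool_pos']+.155*M[:,2]; print('grasp',g,'r',np.hypot(*s['tool_pos'][:2]),'w',s['grip_width'],s['grip_force'],s['ft_force'])
E
python3 st.py
```

```text
5.28 [-1.5039 -0.6968 -0.892   1.0297  0.0976  1.2015] [ 0.0896 -0.2006  0.3628] tilt 20.6
[[ 0.9013  0.4163  0.1198]
 [ 0.4316 -0.8394 -0.3302]
 [-0.0369  0.3493 -0.9363]]
grasp [ 0.1081 -0.2518  0.2176] r 0.2196645828234745 w 0.08545162177136746 0.0 [-2.334  -0.1338  0.7394]
```

Emit:
jog_arm --pt "0 0 0 0.03 0" --pt "0 0 -0.03 0.0 0" --pt "0 0 -0.03 0.0 0" --pt "0 0 -0.03 0 0"

```text
t: 5.62
tool_pos: [0.0589, -0.1473, 0.3007]
eef_rot: [0.96, 0.222, 0.022, 0.168]
ft_force: [-4.4, -7.1, -0.7]
grip_width: 0.0855
grip_force: 0.0
```

```bash
python3 st.py
```

```text
5.62 [-1.7543 -0.8529 -1.0477  1.0811  0.173   0.9591] [ 0.0589 -0.1473  0.3007] tilt 19.5
[[ 0.9007  0.4184  0.117 ]
 [ 0.4333 -0.8452 -0.3128]
 [-0.032   0.3325 -0.9426]]
grasp [ 0.077  -0.1958  0.1546] r 0.15864087450657716 w 0.08549528888400561 0.0 [-4.4186 -7.1213 -0.7115]
```

Emit:
jog_arm --pt "0 0 -0.01 0.025 0" --pt "0 0 -0.01 0.025 0" --pt "0 0 -0.01 0.025 0" --pt "0 0 0 0 0"

```text
t: 5.95
tool_pos: [0.0587, -0.1734, 0.2794]
eef_rot: [0.963, 0.222, 0.022, 0.153]
ft_force: [0.0, -0.1, -0.7]
grip_width: 0.085
grip_force: 0.0
```

```bash
python3 st.py
```

```text
5.95 [-1.7087 -0.7193 -1.064   0.9539  0.1492  1.001 ] [ 0.0587 -0.1734  0.2794] tilt 17.7
[[ 0.9008  0.4199  0.1107]
 [ 0.4336 -0.8553 -0.2838]
 [-0.0245  0.3036 -0.9525]]
grasp [ 0.0759 -0.2174  0.1318] r 0.18309989380084973 w 0.08500742560327981 0.0 [ 0.0412 -0.0919 -0.6984]
```

Emit:
jog_arm --pt "0 0 -0.025 0.031 0" --pt "0 0 -0.025 0.031 0" --pt "0 0 -0.025 0.031 0" --pt "0 0 -0.025 0.031 0" --pt "0 0 0 0 0"

```text
t: 6.37
tool_pos: [0.0362, -0.1931, 0.2539]
eef_rot: [0.968, 0.224, 0.028, 0.106]
ft_force: [0.4, 0.1, 0.0]
grip_width: 0.0853
grip_force: 0.0
```

```bash
python3 st.py
```

```text
6.37 [-1.8142 -0.566  -1.067   0.905   0.1464  0.8841] [ 0.0362 -0.1931  0.2539] tilt 12.6
[[ 0.8977  0.4285  0.1025]
 [ 0.4405 -0.8768 -0.1926]
 [ 0.0073  0.218  -0.9759]]
grasp [ 0.0521 -0.2229  0.1026] r 0.1964547624346181 w 0.08532706640633236 0.0 [0.3821 0.061  0.0209]
```

Emit:
jog_arm --pt "0 0.03 0 -0.01 0" --pt "0 0.03 0 -0.01 0" --pt "0 0.03 0 0 0" --pt "0 0.03 0 0 0" --pt "0 0 -0.03 0.025 0" --pt "0 0 -0.03 0.025 0" --pt "0 0 -0.03 0.025 0" --pt "0 0 0 0 0"

```text
t: 7.03
tool_pos: [0.1342, -0.1108, 0.259]
eef_rot: [0.97, 0.228, 0.018, 0.079]
ft_force: [-0.7, 0.7, 0.4]
grip_width: 0.0855
grip_force: 0.0
```

```bash
python3 st.py
```

```text
7.03 [-1.0645 -0.629  -1.0717  0.9661 -0.0076  1.6157] [ 0.1342 -0.1108  0.259 ] tilt 9.3
[[ 0.8957  0.4388  0.0716]
 [ 0.4446 -0.8839 -0.1448]
 [-0.0002  0.1616 -0.9869]]
grasp [ 0.1453 -0.1333  0.106 ] r 0.17403692441195867 w 0.0855044537902594 0.0 [-0.7388  0.6946  0.433 ]
```

Good, tilt 9.3° and j5 near 0. I'll keep pushing in and down.

Emit:
jog_arm --pt "0 0 -0.03 0.027 0" --pt "0 0 -0.03 0.027 0" --pt "0 0 -0.03 0.027 0" --pt "0 0 -0.03 0.027 0" --pt "0 0 -0.03 0.027 0" --pt "0 0 0 0 0"

```text
t: 7.53
tool_pos: [0.1678, -0.0243, 0.2406]
eef_rot: [0.972, 0.231, -0.015, 0.045]
ft_force: [-1.5, 0.8, -0.2]
grip_width: 0.085
grip_force: 0.0
```

```bash
python3 st.py
```

```text
7.53 [-0.4688 -0.5174 -1.0727  0.9804 -0.0879  2.2045] [ 0.1678 -0.0243  0.2406] tilt 5.4
[[ 0.8928  0.4503 -0.0084]
 [ 0.4477 -0.8892 -0.0941]
 [-0.0499  0.0802 -0.9955]]
grasp [ 0.1665 -0.0388  0.0863] r 0.16950354825555736 w 0.08497936637502274 0.0 [-1.4629  0.8442 -0.1774]
```

Emit:
jog_arm --pt "0 -0.035 0.0216 0 0" --pt "0 -0.035 0.0216 0 0" --pt "0 -0.035 0.0216 0 0" --pt "0 -0.035 0.0216 0 0" --pt "0 -0.035 0.0216 0 0" --pt "0 0.01 -0.022 0.025 0" --pt "0 0.01 -0.022 0.025 0" --pt "0 0.01 -0.022 0.025 0" --pt "0 0.01 -0.022 0.025 0" --pt "0 0 0 0 0"

```text
t: 8.37
tool_pos: [0.1631, -0.0802, 0.2246]
eef_rot: [0.974, 0.225, -0.033, 0.018]
ft_force: [-0.6, -0.1, 0.5]
grip_width: 0.0853
grip_force: 0.0
```

```bash
python3 st.py
```

```text
8.37 [-0.7677 -0.4215 -1.0729  0.9249 -0.0761  1.9191] [ 0.1631 -0.0802  0.2246] tilt 4.4
[[ 0.8962  0.44   -0.0567]
 [ 0.4376 -0.8977 -0.0509]
 [-0.0733  0.0208 -0.9971]]
grasp [ 0.1543 -0.0881  0.07  ] r 0.181724373845839 w 0.08530612345450717 0.0 [-0.6223 -0.0669  0.5356]
```

Remaining tilt is about 4°, which is fine. Next I'll raise the arm and align the tool's y axis with the rack's x.

Emit:
jog_arm --pt "0 0 0 -0.04 0" --pt "0 0 0 -0.04 0" --pt "0 0 0 -0.04 0" --pt "0 0 0 -0.04 -0.115" --pt "0 0 0 -0.04 -0.115" --pt "0 0 0 -0.04 -0.115" --pt "0 0 0 0 -0.115" --pt "0 0 0 0 -0.115" --pt "0 0 0 0 -0.115" --pt "0 0 0 0 -0.115" --pt "0 0 0 0 -0.115" --pt "0 0 0 0 -0.115" --pt "0 0 0 0 0"

```text
t: 9.45
tool_pos: [0.1751, -0.0692, 0.4648]
eef_rot: [0.737, 0.675, -0.039, 0.001]
ft_force: [-0.2, 0.3, -0.3]
grip_width: 0.0852
grip_force: 0.0
```

```bash
cat > go.py <<'E'
# usage: go.py x y z [yaw_of_tool_y_deg] : shift (tool axes) taking grasp point to xyz
import sys
from st import *
T=np.array([float(a) for a in sys.argv[1:4]]); d=T-g; v=M.T@d
n=int(np.ceil(abs(v).max()/.0415)); print('tool shift',v,'rows',n,'each',np.round(v/max(n,1),4))
print('yaw y',np.degrees(np.arctan2(M[1,1],M[0,1])).round(2))
E
python3 go.py .62 -.31 .27
```

```text
9.45 [-0.6752 -0.5965 -0.6234  1.5546 -0.077   0.9832] [ 0.1751 -0.0692  0.4648] tilt 4.5
[[ 0.0855  0.9947 -0.0563]
 [ 0.9946 -0.0885 -0.0534]
 [-0.0581 -0.0515 -0.997 ]]
grasp [ 0.1664 -0.0775  0.3103] r 0.18826618318936936 w 0.08519548919976414 0.0 [-0.1757  0.2981 -0.3391]
tool shift [-0.1902  0.4739  0.027 ] rows 12 each [-0.0158  0.0395  0.0023]
yaw y -5.08
```

Emit:
jog_arm --pt "0 -0.0158 0.0395 0.002 -0.02" --pt "0 -0.0158 0.0395 0.002 0" --pt "0 -0.0158 0.0395 0.002 0" --pt "0 -0.0158 0.0395 0.002 0" --pt "0 -0.0158 0.0395 0.002 0" --pt "0 -0.0158 0.0395 0.002 0" --pt "0 -0.0158 0.0395 0.002 0" --pt "0 -0.0158 0.0395 0.002 0" --pt "0 -0.0158 0.0395 0.002 0" --pt "0 -0.0158 0.0395 0.002 0" --pt "0 -0.0158 0.0395 0.002 0" --pt "0 -0.0158 0.0395 0.002 0" --pt "0 0 0 0 0" --pt "0 0 0 0 0"

```text
t: 10.62
tool_pos: [0.6246, -0.29, 0.4224]
eef_rot: [0.731, 0.681, -0.039, -0.002]
ft_force: [-0.8, 0.0, -0.1]
grip_width: 0.0856
grip_force: 0.0
```

```bash
python3 - <<'E'
import sys; sys.argv=['',".62","-.31",".169"]
exec(open('go.py').read())
c=cam('wrist'); save(c,'w1.png'); W=cloud(c)
print(W[~np.isnan(W[...,0])].shape)
print([(np.round(d['point'],3).tolist(),round(d['confidence'],2)) for d in spot_in(c,'bar4')])
E
```

```text
10.62 [-0.5159  0.3957  0.1744  1.3778 -0.0736  1.1268] [ 0.6246 -0.29    0.4224] tilt 4.5
[[ 0.0692  0.9957 -0.0609]
 [ 0.9961 -0.0722 -0.0501]
 [-0.0542 -0.0572 -0.9969]]
grasp [ 0.6151 -0.2978  0.2679] r 0.6886196748897108 w 0.0856434842722465 0.0 [-0.7971  0.0158 -0.0574]
tool shift [-0.0065  0.0114  0.0989] rows 3 each [-0.0022  0.0038  0.033 ]
yaw y -4.15
(234212, 3)
[([0.391, -0.283, 0.065], 0.9), ([0.622, -0.29, 0.18], 0.73), ([0.533, -0.284, 0.007], 0.69), ([0.534, -0.554, 0.02], 0.65), ([0.547, -0.289, 0.142], 0.59)]
```

View pics/w1.png

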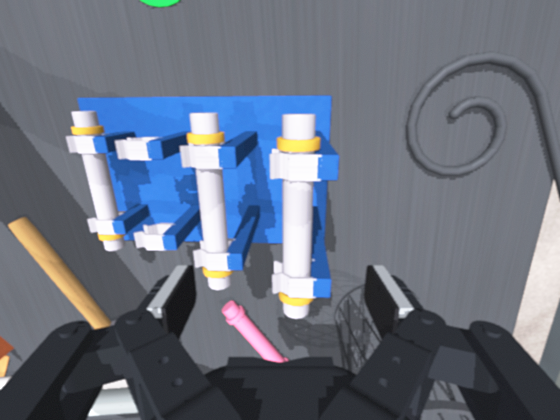

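The wrist view shows bar4 at column 298, centred between the fingers at columns 180 and 390, and the space between the clips is free. I'll descend, grip, pull 52 mm and lift.

Emit:
jog_arm --pt "0 -0.0022 0.0038 0.033 0" --pt "0 -0.0022 0.0038 0.033 0" --pt "0 -0.0022 0.0038 0.025 0" --pt "0 0 0 0.01 0" --pt "0 0 0 0 0" --pt "1 0 0 0 0" --pt "1 0 0 0 0" --pt "1 0 0 0 0" --pt "1 0 0 0 0" --pt "1 0 0 0 0" --pt "1 0 0 0 0" --pt "1 0 0 0 0" --pt "1 0 0 0 0"

```text
t: 11.8
tool_pos: [0.63, -0.2995, 0.325]
eef_rot: [0.73, 0.683, -0.038, 0.001]
ft_force: [4.4, 1.4, 4.5]
grip_width: 0.0223
grip_force: 58.8
```

```bash
python3 st.py
```

```text
11.8 [-0.5241  0.4583  0.0602  1.1935 -0.0727  1.1141] [ 0.63   -0.2995  0.325 ] tilt 4.3
[[ 0.065   0.9964 -0.0543]
 [ 0.9963 -0.0679 -0.0525]
 [-0.056  -0.0507 -0.9971]]
grasp [ 0.6216 -0.3077  0.1704] r 0.6975789171976966 w 0.022327581830959044 58.83807420730591 [4.3575 1.3978 4.5439]
```

Emit:
jog_arm --pt "1 0 -0.013 0.0007 0" --pt "1 0 -0.013 0.0007 0" --pt "1 0 -0.013 0.0007 0" --pt "1 0 -0.013 0.0007 0" --pt "1 0 0 -0.03 0" --pt "1 0 0 -0.04 0" --pt "1 0 0 -0.03 0" --pt "1 0 0 0 0"

```text
t: 12.47
tool_pos: [0.5835, -0.2914, 0.4293]
eef_rot: [0.73, 0.682, -0.038, 0.003]
ft_force: [1.5, -0.5, -0.8]
grip_width: 0.0222
grip_force: 59.7
```

```bash
python3 go.py .585 .33 .24; python3 - <<'E'
from h import *
np.set_printoptions(precision=4,suppress=True)
c=cam('top'); W=cloud(c); hsv=cv2.cvtColor(c['img'],cv2.COLOR_RGB2HSV).astype(int);H,S=hsv[...,0],hsv[...,1]
m=((H<6)|(H>174))&(S>140)&(abs(W[...,2]-.035)<.006)&(W[...,0]<.7)&(W[...,1]>.15); p=W[m].astype(np.float32)
print(len(p),cv2.minAreaRect(np.ascontiguousarray(p[:,:2])))
print([ (d['point'],d['confidence']) for d in spot_in(c,'bar4')])
E
```

```text
12.47 [-0.5485  0.3218  0.0853  1.3494 -0.0754  1.09  ] [ 0.5835 -0.2914  0.4293] tilt 4.4
[[ 0.0655  0.9965 -0.0522]
 [ 0.9961 -0.0685 -0.0564]
 [-0.0598 -0.0483 -0.997 ]]
grasp [ 0.5754 -0.3001  0.2747] r 0.6522020925547586 w 0.02216771947259047 59.691333174705505 [ 1.4831 -0.5314 -0.7784]
tool shift [ 0.6303 -0.0319 -0.0014] rows 16 each [ 0.0394 -0.002  -0.0001]
yaw y -3.93
715 ((0.5111375451087952, 0.31566864252090454), (0.25950005650520325, 0.2516312003135681), 5.861474514007568)
[([0.5454, -0.5755, 0.0235], 0.78)]
```

Emit:
jog_arm --pt "1 0.0413 -0.002 0 0" --pt "1 0.0413 -0.002 0 0" --pt "1 0.0413 -0.002 0 0" --pt "1 0.0413 -0.002 0 0" --pt "1 0.0413 -0.002 0 0" --pt "1 0.0413 -0.002 0 0" --pt "1 0.0413 -0.002 0 0" --pt "1 0.0413 -0.002 0 0" --pt "1 0.0413 -0.002 0 0" --pt "1 0.0413 -0.002 0 0" --pt "1 0.0413 -0.002 0 0" --pt "1 0.0413 -0.002 0 0" --pt "1 0.0413 -0.002 0 0" --pt "1 0.0413 -0.002 0 0" --pt "1 0.0413 -0.002 0 0" --pt "1 0 0 0 -0.085" --pt "1 0 0 0 -0.085" --pt "1 0 0 0 0" --pt "1 0 0 0 0"

```text
t: 14.15
tool_pos: [0.5922, 0.3282, 0.3872]
eef_rot: [0.67, 0.741, -0.042, -0.006]
ft_force: [0.1, -1.2, -3.5]
grip_width: 0.0223
grip_force: 59.5
```

```bash
python3 go.py .5856 .3234 .0265
```

```text
14.15 [ 0.4146  0.4095  0.12    1.3622 -0.023   1.8851] [0.5922 0.3282 0.3872] tilt 4.8
[[-0.1025  0.9926 -0.0647]
 [ 0.9936  0.0991 -0.0536]
 [-0.0468 -0.0698 -0.9965]]
grasp [0.5822 0.3198 0.2328] r 0.6770717238819558 w 0.022252562523994206 59.53009843826294 [ 0.1118 -1.1995 -3.4758]
tool shift [0.0128 0.0181 0.2051] rows 5 each [0.0026 0.0036 0.041 ]
yaw y 5.7
```

Emit:
jog_arm --pt "1 0.0032 0.0045 0.04 0" --pt "1 0.0032 0.0045 0.04 0" --pt "1 0.0032 0.0045 0.04 0" --pt "1 0.0032 0.0045 0.035 0" --pt "1 0 0 0.025 0" --pt "1 0 0 0.015 0" --pt "1 0 0 0.006 0" --pt "1 0 0 0.002 0" --pt "1 0 0 0 0" --pt "1 0 0 0 0"

```text
t: 14.98
tool_pos: [0.5984, 0.3327, 0.1879]
eef_rot: [0.67, 0.742, -0.038, -0.005]
ft_force: [0.3, 0.6, -2.5]
grip_width: 0.0221
grip_force: 59.6
```

```bash
python3 go.py .5856 .3234 .024
```

```text
14.98 [ 0.417   0.5734 -0.0712  0.9987 -0.0224  1.8865] [0.5984 0.3327 0.1879] tilt 4.3
[[-0.1031  0.993  -0.0571]
 [ 0.9937  0.1003 -0.0498]
 [-0.0438 -0.0619 -0.9971]]
grasp [0.5896 0.325  0.0333] r 0.6847105293793775 w 0.02206648428255379 59.64728593826294 [ 0.2839  0.5578 -2.4845]
tool shift [-0.0008 -0.0035  0.0096] rows 1 each [-0.0008 -0.0035  0.0096]
yaw y 5.77
```

Emit:
jog_arm --pt "1 0 0 0.005 0" --pt "1 0 0 0.003 0" --pt "1 0 0 0.001 0" --pt "1 0 0 0 0"

```text
t: 15.32
tool_pos: [0.5979, 0.3326, 0.1792]
eef_rot: [0.669, 0.742, -0.037, -0.004]
ft_force: [-0.2, -0.0, 3.0]
grip_width: 0.0222
grip_force: 63.3
```

```bash
python3 go.py .5856 .3234 .024
```

```text
15.32 [ 0.4172  0.5816 -0.0784  0.9826 -0.0227  1.8858] [0.5979 0.3326 0.1792] tilt 4.3
[[-0.104   0.993  -0.0565]
 [ 0.9936  0.1013 -0.0498]
 [-0.0437 -0.0613 -0.9972]]
grasp [0.5892 0.3249 0.0247] r 0.6842130240378479 w 0.022231878201423628 63.296128201182 [-0.2367 -0.0445  3.0337]
tool shift [-0.0011 -0.0037  0.0009] rows 1 each [-0.0011 -0.0037  0.0009]
yaw y 5.82
```

Emit:
jog_arm --pt "0.5 0 0 0 0" --pt "0.5 0 0 0 0" --pt "0.5 0 0 0 0" --pt "0.5 0 0 0 0" --pt "0.5 0 0 -0.02 0" --pt "0.5 0 0 -0.04 0" --pt "0 0 0 -0.04 0" --pt "0 0 0 -0.04 0" --pt "0 0 0 -0.04 0" --pt "0 0 0 -0.04 0.085" --pt "0 0 0 -0.03 0.085" --pt "0 0 0 0 0"

```text
t: 16.32
tool_pos: [0.6138, 0.3458, 0.4355]
eef_rot: [0.731, 0.682, -0.032, 0.001]
ft_force: [1.7, 0.7, 1.8]
grip_width: 0.0851
grip_force: 0.0
```

```bash
python3 go.py .5412 -.3045 .26
```

```text
16.32 [ 0.4252  0.4332  0.2561  1.454  -0.0222  2.0662] [0.6138 0.3458 0.4355] tilt 3.7
[[ 0.0684  0.9966 -0.0457]
 [ 0.9965 -0.0705 -0.0451]
 [-0.0481 -0.0425 -0.9979]]
grasp [0.6067 0.3388 0.2809] r 0.7045031266405727 w 0.08505300890878946 0.0 [1.7385 0.7252 1.7574]
tool shift [-0.6446 -0.019   0.0528] rows 16 each [-0.0403 -0.0012  0.0033]
yaw y -4.05
```

Emit:
jog_arm --pt "0 -0.0403 -0.0012 0.003 0" --pt "0 -0.0403 -0.0012 0.003 0" --pt "0 -0.0403 -0.0012 0.003 0" --pt "0 -0.0403 -0.0012 0.003 0" --pt "0 -0.0403 -0.0012 0.003 0" --pt "0 -0.0403 -0.0012 0.003 0" --pt "0 -0.0403 -0.0012 0.003 0" --pt "0 -0.0403 -0.0012 0.003 0" --pt "0 -0.0403 -0.0012 0.003 0" --pt "0 -0.0403 -0.0012 0.003 0" --pt "0 -0.0403 -0.0012 0.003 0" --pt "0 -0.0403 -0.0012 0.003 0" --pt "0 -0.0403 -0.0012 0.003 0" --pt "0 -0.0403 -0.0012 0.003 0" --pt "0 -0.0403 -0.0012 0.003 0" --pt "0 -0.0403 -0.0012 0.003 0" --pt "0 0 0 0 0" --pt "0 0 0 0 0"

```text
t: 17.82
tool_pos: [0.5473, -0.301, 0.4139]
eef_rot: [0.731, 0.681, -0.039, -0.002]
ft_force: [0.8, 0.3, -0.6]
grip_width: 0.0855
grip_force: 0.0
```

```bash
python3 go.py .5412 -.3045 .132; python3 m.py | grep -v -e nan
```

```text
17.82 [-0.592   0.2816 -0.0009  1.3104 -0.0755  1.0502] [ 0.5473 -0.301   0.4139] tilt 4.5
[[ 0.0689  0.9958 -0.0603]
 [ 0.9961 -0.0719 -0.0503]
 [-0.0544 -0.0566 -0.9969]]
grasp [ 0.5379 -0.3088  0.2594] r 0.6246170337310654 w 0.08551189279975259 0.0 [ 0.7623  0.3101 -0.5882]
tool shift [0.0115 0.0102 0.1266] rows 4 each [0.0029 0.0025 0.0317]
yaw y -4.13
17.8167 [-0.592   0.2816 -0.0009  1.3104 -0.0755  1.0502] [ 0.5473 -0.301   0.4139] [ 0.731   0.6812 -0.0392 -0.0022]
mat 762 [ 0.4797 -0.0604] 0.0434 [-0.0026  0.003   0.0092]
cup 96 [0.4862 0.0527] 0.0308 [0.0754 0.0838 0.0903]
tinrim 289 [0.6389 0.0378] 0.0583 [0.0424 0.0485 0.0545]
canrim 424 [0.7715 0.167 ] 0.0319 [0.0916 0.0997 0.1047]
pulley 613 [0.7817 0.0288] 0.0401 [0.0283 0.0337 0.0388]
  yrange [-0.3773 -0.3666]
bar 3 0 3 [ 0.5667 -0.2638  0.1455]
  yrange [-0.2637 -0.2207]
bar 4 0 37 [ 0.628  -0.2652  0.1833]
  yrange [-0.2676 -0.2497]
  return _methods._mean(a, axis=axis, dtype=dtype,
  ret = um.true_divide(
```

Emit:
jog_arm --pt "0.2 0.003 0.0025 0.035 0" --pt "0.2 0.003 0.0025 0.035 0" --pt "0.2 0.003 0.0025 0.032 0" --pt "0.2 0.0025 0.0025 0.018 0" --pt "0.2 0 0 0.009 0" --pt "0.2 0 0 0 0" --pt "1 0 0 0 0" --pt "1 0 0 0 0" --pt "1 0 0 0 0" --pt "1 0 0 0 0" --pt "1 0 0 0 0" --pt "1 0 0 0 0" --pt "1 0 0 0 0"

```text
t: 18.95
tool_pos: [0.5517, -0.2949, 0.2876]
eef_rot: [0.73, 0.682, -0.039, 0.0]
ft_force: [0.2, 0.9, 7.1]
grip_width: 0.0219
grip_force: 58.7
```

```bash
python3 st.py
```

```text
18.95 [-0.5801  0.3663 -0.1613  1.0614 -0.075   1.0585] [ 0.5517 -0.2949  0.2876] tilt 4.4
[[ 0.0655  0.9963 -0.0562]
 [ 0.9963 -0.0684 -0.0527]
 [-0.0564 -0.0525 -0.997 ]]
grasp [ 0.5429 -0.3031  0.1331] r 0.6255405283755294 w 0.0218832459304211 58.692328333854675 [0.1777 0.8895 7.141 ]
```

Gripped. Now pull, lift and carry to tray centre.

Emit:
jog_arm --pt "1 0 -0.013 0.0007 0" --pt "1 0 -0.013 0.0007 0" --pt "1 0 -0.013 0.0007 0" --pt "1 0 -0.013 0.0007 0" --pt "1 0 0 -0.03 0" --pt "1 0 0 -0.04 0" --pt "1 0 0 -0.04 0" --pt "1 0 0 -0.03 0" --pt "1 0 0 0 0"

```text
t: 19.7
tool_pos: [0.509, -0.2849, 0.4332]
eef_rot: [0.73, 0.682, -0.038, 0.005]
ft_force: [1.1, -1.1, -1.5]
grip_width: 0.022
grip_force: 59.7
```

```bash
python3 go.py .511 .3157 .24
```

```text
19.7 [-0.6057  0.1934 -0.0724  1.3111 -0.0758  1.0326] [ 0.509  -0.2849  0.4332] tilt 4.4
[[ 0.0657  0.9967 -0.0481]
 [ 0.9959 -0.0685 -0.0587]
 [-0.0618 -0.0441 -0.9971]]
grasp [ 0.5015 -0.294   0.2786] r 0.5833005313553261 w 0.021985500064129825 59.6560925245285 [ 1.0768 -1.0843 -1.4975]
tool shift [ 0.6102 -0.0306  0.0022] rows 15 each [ 0.0407 -0.002   0.0001]
yaw y -3.93
```

Emit:
jog_arm --pt "1 0.0405 -0.0015 0 0" --pt "1 0.0405 -0.0015 0 0" --pt "1 0.0405 -0.0015 0 0" --pt "1 0.0405 -0.0015 0 0" --pt "1 0.0405 -0.0015 0 0" --pt "1 0.0405 -0.0015 0 0" --pt "1 0.0405 -0.0015 0 0" --pt "1 0.0405 -0.0015 0 0" --pt "1 0.0405 -0.0015 0 0" --pt "1 0.0405 -0.0015 0 0" --pt "1 0.0405 -0.0015 0 0" --pt "1 0.0405 -0.0015 0 0" --pt "1 0.0405 -0.0015 0 0" --pt "1 0.0405 -0.0015 0 0" --pt "1 0.0405 -0.0015 0 0" --pt "1 0 0 0 -0.085" --pt "1 0 0 0 -0.085" --pt "1 0 0 0 0" --pt "1 0 0 0 0"

```text
t: 21.28
tool_pos: [0.5242, 0.3228, 0.3919]
eef_rot: [0.67, 0.741, -0.04, -0.005]
ft_force: [-0.3, -0.6, -2.6]
grip_width: 0.0223
grip_force: 59.5
```

```bash
python3 go.py .511 .3157 .0245; python3 - <<'E'
from h import *
c=cam('top'); W=cloud(c); m=(abs(W[...,0]-.5)<.2)&(abs(W[...,1]-.32)<.11)&(W[...,2]>.027)&(W[...,2]<.04)&(c['img'].min(-1)>120)
p=W[m].astype(np.float32); print(len(p), cv2.minAreaRect(np.ascontiguousarray(p[:,:2])))
E
```

```text
21.28 [ 0.4509  0.2971 -0.0277  1.3237 -0.02    1.9214] [0.5242 0.3228 0.3919] tilt 4.6
[[-0.1023  0.9929 -0.0611]
 [ 0.9937  0.0992 -0.0518]
 [-0.0454 -0.066  -0.9968]]
grasp [0.5147 0.3148 0.2374] r 0.6156139461417857 w 0.02226202533290261 59.514509439468384 [-0.2626 -0.5607 -2.5639]
tool shift [0.0109 0.0105 0.2123] rows 6 each [0.0018 0.0017 0.0354]
yaw y 5.71
398 ((0.5860761404037476, 0.319907009601593), (0.02172889932990074, 0.1667761504650116), 6.07243537902832)
```

Emit:
jog_arm --pt "1 0.0025 0.0025 0.04 0" --pt "1 0.0025 0.0025 0.04 0" --pt "1 0.0025 0.0025 0.04 0" --pt "1 0.0025 0.0025 0.04 0" --pt "1 0 0 0.03 0" --pt "1 0 0 0.015 0" --pt "1 0 0 0.008 0" --pt "1 0 0 0.003 0" --pt "1 0 0 0.001 0" --pt "1 0 0 0 0"

```text
t: 22.17
tool_pos: [0.5187, 0.3212, 0.1789]
eef_rot: [0.67, 0.741, -0.042, -0.006]
ft_force: [-12.1, -5.7, 19.6]
grip_width: 0.0221
grip_force: 77.5
```

```bash
python3 go.py .511 .3157 .0245
```

```text
22.17 [ 0.4525  0.4779 -0.2583  0.917  -0.0203  1.9235] [0.5187 0.3212 0.1789] tilt 4.9
[[-0.102   0.9927 -0.0651]
 [ 0.9937  0.0986 -0.0542]
 [-0.0474 -0.0702 -0.9964]]
grasp [0.5086 0.3128 0.0244] r 0.6101136193171105 w 0.02208882560520192 77.49208544846624 [-12.0824  -5.6727  19.5518]
tool shift [ 0.0026  0.0027 -0.0004] rows 1 each [ 0.0026  0.0027 -0.0004]
yaw y 5.67
```

Emit:
jog_arm --pt "1 0 0 -0.002 0" --pt "0.5 0 0 0 0" --pt "0.5 0 0 0 0" --pt "0.5 0 0 0 0" --pt "0.5 0 0 0 0" --pt "0.5 0 0 -0.02 0" --pt "0.5 0 0 -0.04 0" --pt "0 0 0 -0.04 0" --pt "0 0 0 -0.04 0" --pt "0 0 0 -0.04 0" --pt "0 0 0 -0.04 0.085" --pt "0 0 0 -0.03 0.085" --pt "0 0 0 0 0"

```text
t: 23.25
tool_pos: [0.5375, 0.3368, 0.4354]
eef_rot: [0.731, 0.682, -0.032, 0.0]
ft_force: [1.6, 0.6, 1.1]
grip_width: 0.0853
grip_force: 0.0
```

```bash
python3 go.py .3815 -.2945 .21
```

```text
23.25 [ 0.4614  0.3045  0.0744  1.4022 -0.0191  2.1025] [0.5375 0.3368 0.4354] tilt 3.7
[[ 0.0685  0.9966 -0.0465]
 [ 0.9965 -0.0706 -0.0444]
 [-0.0476 -0.0433 -0.9979]]
grasp [0.5303 0.3299 0.2807] r 0.6343079353286726 w 0.0853262409406659 0.0 [1.5935 0.5737 1.1359]
tool shift [-0.629  -0.1012  0.1053] rows 16 each [-0.0393 -0.0063  0.0066]
yaw y -4.05
```

Emit:
jog_arm --pt "0 -0.0393 -0.0063 0.006 0" --pt "0 -0.0393 -0.0063 0.006 0" --pt "0 -0.0393 -0.0063 0.006 0" --pt "0 -0.0393 -0.0063 0.006 0" --pt "0 -0.0393 -0.0063 0.006 0" --pt "0 -0.0393 -0.0063 0.006 0" --pt "0 -0.0393 -0.0063 0.006 0" --pt "0 -0.0393 -0.0063 0.006 0" --pt "0 -0.0393 -0.0063 0.006 0" --pt "0 -0.0393 -0.0063 0.006 0" --pt "0 -0.0393 -0.0063 0.006 0" --pt "0 -0.0393 -0.0063 0.006 0" --pt "0 -0.0393 -0.0063 0.006 0" --pt "0 -0.0393 -0.0063 0.006 0" --pt "0 -0.0393 -0.0063 0.006 0" --pt "0 -0.0393 -0.0063 0.006 0" --pt "0 0 0 0 0" --pt "0 0 0 0 0"

```text
t: 24.75
tool_pos: [0.3875, -0.2906, 0.3703]
eef_rot: [0.731, 0.681, -0.039, -0.002]
ft_force: [0.3, 0.6, -0.3]
grip_width: 0.0857
grip_force: 0.0
```

```bash
python3 go.py .3815 -.2945 .057
```

```text
24.75 [-0.758   0.0551 -0.3659  1.1596 -0.0776  0.8841] [ 0.3875 -0.2906  0.3703] tilt 4.5
[[ 0.0693  0.9958 -0.0604]
 [ 0.9962 -0.0723 -0.0496]
 [-0.0537 -0.0567 -0.9969]]
grasp [ 0.3782 -0.2983  0.2158] r 0.48441065947462314 w 0.08569381592337667 0.0 [ 0.3196  0.6179 -0.2589]
tool shift [0.0126 0.012  0.1579] rows 4 each [0.0031 0.003  0.0395]
yaw y -4.15
```

Emit:
jog_arm --pt "0.2 0.003 0.003 0.037 0" --pt "0.2 0.003 0.003 0.037 0" --pt "0.2 0.003 0.003 0.037 0" --pt "0.2 0.003 0.003 0.027 0" --pt "0.2 0 0 0.015 0" --pt "0.2 0 0 0.006 0" --pt "0.2 0 0 0 0" --pt "1 0 0 0 0" --pt "1 0 0 0 0" --pt "1 0 0 0 0" --pt "1 0 0 0 0" --pt "1 0 0 0 0" --pt "1 0 0 0 0" --pt "1 0 0 0 0"

```text
t: 25.92
tool_pos: [0.3923, -0.2864, 0.213]
eef_rot: [0.73, 0.683, -0.039, -0.0]
ft_force: [0.1, 1.5, 6.0]
grip_width: 0.022
grip_force: 58.4
```

```bash
python3 st.py
```

```text
25.92 [-0.7449  0.2253 -0.5462  0.8056 -0.0775  0.893 ] [ 0.3923 -0.2864  0.213 ] tilt 4.5
[[ 0.0652  0.9962 -0.0571]
 [ 0.9963 -0.0682 -0.0526]
 [-0.0563 -0.0535 -0.997 ]]
grasp [ 0.3834 -0.2945  0.0585] r 0.48568000957625784 w 0.021977330516743533 58.39627504348755 [0.0877 1.531  5.9662]
```

Emit:
jog_arm --pt "1 0 -0.013 0.0007 0" --pt "1 0 -0.013 0.0007 0" --pt "1 0 -0.013 0.0007 0" --pt "1 0 -0.013 0.0007 0" --pt "1 0 0 -0.03 0" --pt "1 0 0 -0.04 0" --pt "1 0 0 -0.04 0" --pt "1 0 0 -0.04 0" --pt "1 0 0 -0.04 0" --pt "1 0 0 0 0"

```text
t: 26.75
tool_pos: [0.352, -0.2743, 0.4089]
eef_rot: [0.73, 0.682, -0.039, 0.005]
ft_force: [1.1, -1.3, -1.6]
grip_width: 0.0218
grip_force: 60.0
```

```bash
python3 go.py .4364 .308 .22
```

```text
26.75 [-0.7861 -0.0477 -0.3852  1.225  -0.0784  0.8521] [ 0.352  -0.2743  0.4089] tilt 4.5
[[ 0.066   0.9966 -0.0497]
 [ 0.9957 -0.069  -0.0612]
 [-0.0644 -0.0454 -0.9969]]
grasp [ 0.3443 -0.2838  0.2544] r 0.4462976163751892 w 0.021818124092930043 59.97606933116913 [ 1.1266 -1.3008 -1.6138]
tool shift [ 0.5976  0.0525 -0.0064] rows 15 each [ 0.0398  0.0035 -0.0004]
yaw y -3.96
```

Emit:
jog_arm --pt "1 0.0398 0.0036 0 0" --pt "1 0.0398 0.0036 0 0" --pt "1 0.0398 0.0036 0 0" --pt "1 0.0398 0.0036 0 0" --pt "1 0.0398 0.0036 0 0" --pt "1 0.0398 0.0036 0 0" --pt "1 0.0398 0.0036 0 0" --pt "1 0.0398 0.0036 0 0" --pt "1 0.0398 0.0036 0 0" --pt "1 0.0398 0.0036 0 0" --pt "1 0.0398 0.0036 0 0" --pt "1 0.0398 0.0036 0 0" --pt "1 0.0398 0.0036 0 0" --pt "1 0.0398 0.0036 0 0" --pt "1 0.0398 0.0036 0 0" --pt "1 0 0 0 -0.085" --pt "1 0 0 0 -0.085" --pt "1 0 0 0 0" --pt "1 0 0 0 0"

```text
t: 28.33
tool_pos: [0.4431, 0.3177, 0.364]
eef_rot: [0.67, 0.741, -0.04, -0.005]
ft_force: [-0.1, -0.7, -2.8]
grip_width: 0.0222
grip_force: 59.7
```

```bash
python3 go.py .4364 .308 .0255
```

```text
28.33 [ 0.5069  0.1922 -0.2231  1.2347 -0.0158  1.9776] [0.4431 0.3177 0.364 ] tilt 4.6
[[-0.1019  0.9929 -0.0615]
 [ 0.9937  0.0988 -0.0522]
 [-0.0458 -0.0664 -0.9967]]
grasp [0.4335 0.3096 0.2095] r 0.5451736743480988 w 0.022188319858173107 59.740667939186096 [-0.1074 -0.6687 -2.8455]
tool shift [0.0066 0.0149 0.1833] rows 5 each [0.0013 0.003  0.0367]
yaw y 5.68
```

Emit:
jog_arm --pt "1 0.0016 0.0037 0.037 0" --pt "1 0.0016 0.0037 0.037 0" --pt "1 0.0016 0.0037 0.037 0" --pt "1 0.0016 0.0037 0.037 0" --pt "1 0 0 0.025 0" --pt "1 0 0 0.009 0" --pt "1 0 0 0.004 0" --pt "1 0 0 0.001 0" --pt "1 0 0 0 0" --pt "1 0 0 0 0"

```text
t: 29.17
tool_pos: [0.4443, 0.3146, 0.179]
eef_rot: [0.67, 0.741, -0.043, -0.006]
ft_force: [-8.2, -6.2, 11.2]
grip_width: 0.0224
grip_force: 70.5
```

```bash
python3 go.py .4364 .308 .0245
```

```text
29.17 [ 0.5012  0.3846 -0.41    0.8607 -0.0172  1.9722] [0.4443 0.3146 0.179 ] tilt 4.9
[[-0.1019  0.9926 -0.0657]
 [ 0.9936  0.0984 -0.0556]
 [-0.0487 -0.071  -0.9963]]
grasp [0.4341 0.306  0.0246] r 0.5444088449929936 w 0.022384985804988756 70.53906078217551 [-8.2327 -6.2103 11.2245]
tool shift [ 0.0017  0.0025 -0.0001] rows 1 each [ 0.0017  0.0025 -0.0001]
yaw y 5.66
```

Emit:
jog_arm --pt "1 0 0 -0.001 0" --pt "0.5 0 0 0 0" --pt "0.5 0 0 0 0" --pt "0.5 0 0 0 0" --pt "0.5 0 0 0 0" --pt "0.5 0 0 -0.02 0" --pt "0.5 0 0 -0.04 0" --pt "0 0 0 -0.04 0" --pt "0 0 0 -0.04 0" --pt "0 0 0 -0.04 0" --pt "0 0 0 -0.04 -0.105" --pt "0 0 0 -0.04 -0.105" --pt "0 0 0 -0.04 -0.105" --pt "0 0 0 0 -0.105" --pt "0 0 0 0 0"

```text
t: 30.42
tool_pos: [0.4653, 0.3326, 0.4815]
eef_rot: [0.499, 0.866, -0.034, -0.011]
ft_force: [0.1, 0.2, -0.3]
grip_width: 0.0851
grip_force: 0.0
```

```bash
python3 go.py .45 -.5 .45; python3 - <<'E'
from h import *
c=cam('top'); W=cloud(c); m=(abs(W[...,0]-.51)<.11)&(abs(W[...,1]-.32)<.11)&(W[...,2]>.022)&(W[...,2]<.05)&(c['img'].min(-1)>120)
n,l,s,ce=cv2.connectedComponentsWithStats(m.astype(np.uint8))
for i in range(1,n):
    if s[i,4]>100: p=W[l==i].astype(np.float32); print(len(p), cv2.minAreaRect(np.ascontiguousarray(p[:,:2])), p[:,2].mean())
E
```

```text
30.42 [ 0.5107  0.1801  0.0115  1.4712 -0.0153  1.5574] [0.4653 0.3326 0.4815] tilt 4.0
[[-0.5013  0.8636 -0.0527]
 [ 0.8651  0.4993 -0.0471]
 [-0.0143 -0.0692 -0.9975]]
grasp [0.4572 0.3253 0.3269] r 0.5719981184546142 w 0.08509061084491448 0.0 [ 0.1265  0.2297 -0.2827]
tool shift [-0.7122 -0.4268 -0.0836] rows 18 each [-0.0396 -0.0237 -0.0046]
yaw y 30.04
506 ((0.5860148668289185, 0.32259443402290344), (0.024246681481599808, 0.17071880400180817), 6.083949565887451) 0.030944578
515 ((0.5108879804611206, 0.3119085133075714), (0.023939702659845352, 0.17135551571846008), 5.872433185577393) 0.030780824
530 ((0.43573230504989624, 0.30796584486961365), (0.024536319077014923, 0.1708407998085022), 6.023127555847168) 0.030739058
```

Emit:
jog_arm --pt "0 -0.0396 -0.0237 -0.0046 0" --pt "0 -0.0396 -0.0237 -0.0046 0" --pt "0 -0.0396 -0.0237 -0.0046 0" --pt "0 -0.0396 -0.0237 -0.0046 0" --pt "0 -0.0396 -0.0237 -0.0046 0" --pt "0 -0.0396 -0.0237 -0.0046 0" --pt "0 -0.0396 -0.0237 -0.0046 0" --pt "0 -0.0396 -0.0237 -0.0046 0" --pt "0 -0.0396 -0.0237 -0.0046 0" --pt "0 -0.0396 -0.0237 -0.0046 0" --pt "0 -0.0396 -0.0237 -0.0046 0" --pt "0 -0.0396 -0.0237 -0.0046 0" --pt "0 -0.0396 -0.0237 -0.0046 0" --pt "0 -0.0396 -0.0237 -0.0046 0" --pt "0 -0.0396 -0.0237 -0.0046 0" --pt "0 -0.0396 -0.0237 -0.0046 0" --pt "0 -0.0396 -0.0237 -0.0046 0" --pt "0 -0.0396 -0.0237 -0.0046 0"

```text
t: 31.97
tool_pos: [0.4574, -0.4115, 0.588]
eef_rot: [0.501, 0.864, -0.036, -0.015]
ft_force: [1.0, -0.3, 0.1]
grip_width: 0.0853
grip_force: 0.0
```

Emit:
jog_arm --pt "0 -0.03 0 -0.03 0" --pt "0 -0.03 0 -0.03 0" --pt "0 -0.03 0 -0.03 0" --pt "0 -0.03 0 -0.03 0" --pt "0 -0.03 0 -0.03 0" --pt "0 -0.03 0 -0.03 0" --pt "0 -0.03 0 -0.03 0" --pt "0 -0.03 0 -0.03 0" --pt "0 -0.03 0 -0.03 0" --pt "0 -0.03 0 -0.03 0" --pt "0 0 0 0 0"

```text
t: 32.88
tool_pos: [0.4906, -0.5103, 0.7702]
eef_rot: [0.499, 0.865, -0.047, 0.018]
ft_force: [0.1, 0.6, 0.2]
grip_width: 0.0856
grip_force: 0.0
```

```bash
python3 st.py
```

```text
32.88 [-0.8838  0.598   1.2446  2.1502 -0.0748  0.1607] [ 0.4906 -0.5103  0.7702] tilt 5.8
[[-0.5008  0.8655 -0.0153]
 [ 0.862   0.497  -0.0991]
 [-0.0782 -0.0629 -0.995 ]]
grasp [ 0.4883 -0.5257  0.616 ] r 0.7079029097517345 w 0.08563323352433566 0.0 [0.1402 0.5598 0.1831]
```

Emit:
jog_arm --pt "0 -0.04 0 -0.01 0" --pt "0 -0.04 0 -0.01 0" --pt "0 -0.04 0 -0.01 0" --pt "0 -0.04 0 -0.01 0" --pt "0 -0.04 0 -0.01 0" --pt "0 -0.04 0 -0.01 0" --pt "0 -0.04 0 -0.01 0" --pt "0 -0.04 0 -0.01 0"

```text
t: 33.55
tool_pos: [0.4683, -0.5643, 0.7353]
eef_rot: [0.5, 0.866, -0.033, -0.005]
ft_force: [0.4, -0.1, -0.4]
grip_width: 0.0856
grip_force: 0.0
```

```bash
python3 st.py
```

```text
33.55 [-0.9558  0.646   1.2437  2.1492 -0.064   0.0906] [ 0.4683 -0.5643  0.7353] tilt 3.8
[[-0.5006  0.8647 -0.0412]
 [ 0.8653  0.4985 -0.0526]
 [-0.025  -0.0619 -0.9978]]
grasp [ 0.4619 -0.5724  0.5807] r 0.7332766586636896 w 0.0855658857477366 0.0 [ 0.3876 -0.1401 -0.3674]
```

Emit:
jog_arm --pt "0 0 -0.0067 0.038 0" --pt "0 0 -0.0067 0.038 0" --pt "0 0 -0.0067 0.038 0" --pt "0 0 -0.0067 0.038 0" --pt "0 0 -0.0067 0.038 0" --pt "0 0 -0.0067 0.038 0" --pt "0 0 -0.0067 0.038 0" --pt "0 0 -0.0067 0.038 0" --pt "0 0 -0.0067 0.038 0" --pt "0 0 -0.0067 0.038 0" --pt "0 -0.04 -0.0035 0 0" --pt "0 -0.04 -0.0035 0 0" --pt "0 -0.04 -0.0035 0 0" --pt "0 -0.04 -0.0035 0 0" --pt "0 -0.04 -0.0035 0 0"

```text
t: 34.8
tool_pos: [0.4806, -0.795, 0.3775]
eef_rot: [0.5, 0.866, -0.033, -0.004]
ft_force: [0.4, -2.3, 1.3]
grip_width: 0.0854
grip_force: 0.0
```

```bash
python3 st.py
```

```text
34.8 [-1.0888  0.9063  0.9372  1.573  -0.0608 -0.0427] [ 0.4806 -0.795   0.3775] tilt 3.9
[[-0.5007  0.8647 -0.0406]
 [ 0.8653  0.4985 -0.0535]
 [-0.026  -0.0619 -0.9977]]
grasp [ 0.4743 -0.8033  0.2229] r 0.9289573978926593 w 0.08542629743850094 0.0 [ 0.421  -2.2631  1.297 ]
```

Emit:
jog_arm --pt "0 -0.04 -0.0035 0 0" --pt "0 -0.04 -0.0035 0 0" --pt "0 -0.04 -0.0035 0 0" --pt "0 -0.04 -0.0035 0 0" --pt "0 -0.04 -0.0035 0 0" --pt "0 -0.04 -0.0035 0 0" --pt "0 -0.04 -0.0035 0 0"

```text
t: 35.38
tool_pos: [0.5034, -0.8827, 0.3439]
eef_rot: [0.495, 0.863, -0.075, 0.065]
ft_force: [-0.6, 0.2, 0.0]
grip_width: 0.0855
grip_force: 0.0
```

```bash
python3 st.py
```

```text
35.38 [-1.1099  1.1029  1.2431  1.5184 -0.0523 -0.0731] [ 0.5034 -0.8827  0.3439] tilt 11.4
[[-0.501   0.8646  0.0382]
 [ 0.845   0.4982 -0.1944]
 [-0.1871 -0.0651 -0.9802]]
grasp [ 0.5094 -0.9128  0.192 ] r 1.0161827366975116 w 0.08548782962792341 0.0 [-0.5639  0.1663  0.0212]
```

Emit:
jog_arm --pt "0 -0.0415 0 0 0" --pt "0 -0.0415 0 0 0" --pt "0 -0.0415 0 0 0" --pt "0 -0.0415 0 0 0" --pt "0 -0.0415 0 0 0" --pt "0 -0.0415 0 0 0" --pt "0 -0.0415 0 0 0" --pt "0 -0.0415 0 0 0" --pt "0 -0.0415 0 0 0" --pt "0 -0.0415 0 0 0" --pt "0 -0.0415 0 0 0" --pt "0 -0.0415 0 0 0"

```text
t: 36.38
tool_pos: [0.5463, -0.9405, 0.3837]
eef_rot: [0.473, 0.836, -0.169, 0.22]
ft_force: [0.7, -0.3, -0.7]
grip_width: 0.0852
grip_force: 0.0
```

```bash
python3 st.py
```

```text
36.38 [-1.0998  1.0923  1.2429  1.16   -0.038  -0.0806] [ 0.5463 -0.9405  0.3837] tilt 32.2
[[-0.4553  0.8658  0.2076]
 [ 0.7169  0.4947 -0.4913]
 [-0.528  -0.0749 -0.8459]]
grasp [ 0.5784 -1.0166  0.2526] r 1.0876223096545643 w 0.08522807641049464 0.0 [ 0.727  -0.2846 -0.7489]
```

Emit:
jog_arm --pt "0 -0.0415 0 0 0" --pt "0 -0.0415 0 0 0" --pt "0 -0.0415 0 0 0" --pt "0 -0.0415 0 0 0" --pt "0 -0.0415 0 0 0" --pt "0 -0.0415 0 0 0" --pt "0 -0.0415 0 0 0" --pt "0 -0.0415 0 0 0" --pt "0 -0.0415 0 0 0" --pt "0 -0.0415 0 0 0" --pt "0 -0.0415 0 0 0" --pt "0 -0.0415 0 0 0" --pt "0 -0.0415 0 0 0" --pt "0 -0.0415 0 0 0" --pt "0 -0.0415 0 0 0" --pt "0 -0.0415 0 0 0" --pt "0 -0.0415 0 0 0" --pt "0 -0.0415 0 0 0" --pt "0 -0.0415 0 0 0" --pt "0 -0.0415 0 0 0"

```text
t: 38.05
tool_pos: [0.5597, -0.9069, 0.6824]
eef_rot: [0.411, 0.744, -0.297, 0.436]
ft_force: [-0.2, -0.6, -0.1]
grip_width: 0.0854
grip_force: 0.0
```

```bash
python3 st.py
```

```text
38.05 [-1.0756  0.8646  1.2436  0.8396 -0.0248 -0.0814] [ 0.5597 -0.9069  0.6824] tilt 63.6
[[-0.2829  0.87    0.4038]
 [ 0.3527  0.4858 -0.7998]
 [-0.892  -0.0838 -0.4443]]
grasp [ 0.6223 -1.0309  0.6135] r 1.0657198169648971 w 0.08543540689437955 0.0 [-0.2424 -0.5777 -0.1375]
```

Tilt is 64°. I'll level the tool's y axis and carry the tool over to the cup's side.

```bash
cat > tc.py <<'E'
# tool shifts to take TCP to xyz, after a turn (argv4) about tool z
import sys
from st import *
a=[float(v) for v in sys.argv[1:]]; tr=a[3] if len(a)>3 else 0
v=R.from_euler('z',tr).as_matrix().T@M.T@(np.array(a[:3])-s['tool_pos']); n=int(np.ceil(np.linalg.norm(v)/.0405))
print('shift',v,'rows',n,'each',np.round(v/max(n,1),4))
E
python3 tc.py .4 -.2 .6 .094
```

```text
38.05 [-1.0756  0.8646  1.2436  0.8396 -0.0248 -0.0814] [ 0.5597 -0.9069  0.6824] tilt 63.6
[[-0.2829  0.87    0.4038]
 [ 0.3527  0.4858 -0.7998]
 [-0.892  -0.0838 -0.4443]]
grasp [ 0.6223 -1.0309  0.6135] r 1.0657198169648971 w 0.08543540689437955 0.0 [-0.2424 -0.5777 -0.1375]
shift [ 0.3862  0.1759 -0.5932] rows 19 each [ 0.0203  0.0093 -0.0312]
```

Emit:
jog_arm --pt "0 0 0 -0.03 0.094" --pt "0 0.0203 0.0093 -0.0312 0" --pt "0 0.0203 0.0093 -0.0312 0" --pt "0 0.0203 0.0093 -0.0312 0" --pt "0 0.0203 0.0093 -0.0312 0" --pt "0 0.0203 0.0093 -0.0312 0" --pt "0 0.0203 0.0093 -0.0312 0" --pt "0 0.0203 0.0093 -0.0312 0" --pt "0 0.0203 0.0093 -0.0312 0" --pt "0 0.0203 0.0093 -0.0312 0" --pt "0 0.0203 0.0093 -0.0312 0" --pt "0 0.0203 0.0093 -0.0312 0" --pt "0 0.0203 0.0093 -0.0312 0" --pt "0 0.0203 0.0093 -0.0312 0" --pt "0 0.0203 0.0093 -0.0312 0" --pt "0 0.0203 0.0093 -0.0312 0" --pt "0 0.0203 0.0093 -0.0312 0" --pt "0 0.0203 0.0093 -0.0312 0" --pt "0 0.0203 0.0093 -0.0312 0"

```text
t: 39.63
tool_pos: [0.3977, -0.219, 0.6199]
eef_rot: [0.446, 0.723, -0.276, 0.449]
ft_force: [0.7, 0.1, -0.4]
grip_width: 0.0855
grip_force: 0.0
```

```bash
python3 tc.py .37 .28 .42
```

```text
39.63 [-0.5169 -0.3967 -0.4481  0.4856 -0.5185  0.2891] [ 0.3977 -0.219   0.6199] tilt 63.6
[[-0.1985  0.893   0.4039]
 [ 0.3976  0.45   -0.7996]
 [-0.8958  0.0019 -0.4444]]
grasp [ 0.4603 -0.343   0.551 ] r 0.4540611395823146 w 0.08545505905517069 0.0 [ 0.721   0.1483 -0.4402]
shift [ 0.383   0.1994 -0.3214] rows 14 each [ 0.0274  0.0142 -0.023 ]
```

Emit:
jog_arm --pt "0 0.0274 0.0142 -0.023 0" --pt "0 0.0274 0.0142 -0.023 0" --pt "0 0.0274 0.0142 -0.023 0" --pt "0 0.0274 0.0142 -0.023 0" --pt "0 0.0274 0.0142 -0.023 0" --pt "0 0.0274 0.0142 -0.023 0" --pt "0 0.0274 0.0142 -0.023 0" --pt "0 0.0274 0.0142 -0.023 0" --pt "0 0.0274 0.0142 -0.023 0" --pt "0 0.0274 0.0142 -0.023 0" --pt "0 0.0274 0.0142 -0.023 0" --pt "0 0.0274 0.0142 -0.023 0" --pt "0 0.0274 0.0142 -0.023 0" --pt "0 0.0274 0.0142 -0.023 0" --pt "0 0 0 0 0"

```text
t: 40.88
tool_pos: [0.3704, 0.2811, 0.4171]
eef_rot: [0.444, 0.726, -0.275, 0.447]
ft_force: [0.1, 0.2, -0.6]
grip_width: 0.0852
grip_force: 0.0
```

```bash
python3 tc.py .373 .277 .184; python3 m.py 2>/dev/null| grep -e mat -e cup -e tin -e can; python3 - <<'E'
from h import *
c=cam('top'); save(c,'top2.png'); print([(np.round(d['point'],3),d['confidence']) for d in spot_in(c,'cup')])
E
```

```text
40.88 [ 0.7294  0.1715 -0.2983  1.574  -1.0434  2.1026] [0.3704 0.2811 0.4171] tilt 63.4
[[-0.2055  0.891   0.4048]
 [ 0.3981  0.454  -0.7971]
 [-0.894  -0.0026 -0.448 ]]
grasp [0.4332 0.1575 0.3476] r 0.4649968477369371 w 0.0852080709760241 0.0 [ 0.0673  0.2356 -0.565 ]
shift [0.2062 0.0011 0.1087] rows 6 each [0.0344 0.0002 0.0181]
mat 590 [ 0.4797 -0.06  ] 0.0432 [-0.0031  0.0031  0.0085]
cup 90 [0.4861 0.0526] 0.0308 [0.0753 0.084  0.0896]
tinrim 287 [0.6381 0.0385] 0.0579 [0.0423 0.0479 0.0544]
canrim 422 [0.7715 0.1665] 0.0318 [0.0913 0.0999 0.1048]
[(array([0.492, 0.06 , 0.059]), 0.52)]
```

View pics/top2.png

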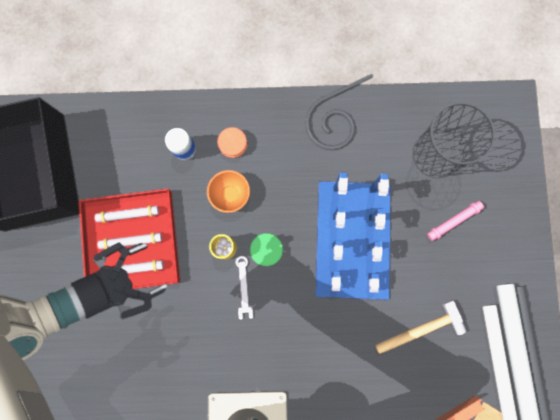

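The top view shows all three bars in the tray. The gripper at (130,280) points at the cup at (222,247), which has not moved. I'll go to the pre-grasp pose.

Emit:
jog_arm --pt "0 0.034 0 0.018 0" --pt "0 0.034 0 0.018 0" --pt "0 0.034 0 0.018 0" --pt "0 0.034 0 0.018 0" --pt "0 0.034 0 0.018 0" --pt "0 0.03 0 0.014 0" --pt "0 0.005 0 0.002 0" --pt "0 0 0 0 0"

```text
t: 41.7
tool_pos: [0.3715, 0.272, 0.1901]
eef_rot: [0.446, 0.724, -0.277, 0.447]
ft_force: [-0.1, 0.8, 1.5]
grip_width: 0.0854
grip_force: 0.0
```

```bash
python3 go.py .489 .047 .057; python3 m.py 2>/dev/null| grep -e cup
```

```text
41.7 [ 0.7139  0.4416 -0.5109  1.0775 -1.0496  2.0873] [0.3715 0.272  0.1901] tilt 63.5
[[-0.2016  0.8936  0.4011]
 [ 0.3982  0.4489 -0.8   ]
 [-0.8949 -0.0016 -0.4463]]
grasp [0.4337 0.148  0.1209] r 0.46044070981563096 w 0.08536277258996386 0.0 [-0.1051  0.8286  1.4794]
tool shift [0.0058 0.0042 0.1315] rows 4 each [0.0015 0.0011 0.0329]
yaw y 26.67
cup 88 [0.4859 0.0528] 0.0311 [0.0758 0.0837 0.0894]
```

Emit:
jog_arm --pt "0 0.006 0.004 0 0" --pt "0 0 0 0.03 0" --pt "0 0 0 0.03 0" --pt "0 0 0 0.03 0" --pt "0 0 0 0.025 0" --pt "0 0 0 0.01 0" --pt "0 0 0 0.004 0" --pt "0 0 0 0 0"

```text
t: 42.42
tool_pos: [0.4272, 0.1744, 0.1284]
eef_rot: [0.447, 0.723, -0.275, 0.448]
ft_force: [-0.1, -0.6, 0.4]
grip_width: 0.0853
grip_force: 0.0
```

```bash
python3 - <<'E'
import sys; sys.argv=['',".489",".047",".057"]
exec(open('go.py').read())
c=cam('top'); cv2.imwrite('pics/t3.png',cv2.resize(cv2.cvtColor(c['img'][170:310,100:300],cv2.COLOR_RGB2BGR),None,fx=3,fy=3))
E
python3 m.py 2>/dev/null| grep -e cup
```

```text
42.42 [ 0.4764  0.4579 -0.677   0.4543 -1.1074  1.5953] [0.4272 0.1744 0.1284] tilt 63.5
[[-0.1978  0.8936  0.4029]
 [ 0.4008  0.4488 -0.7987]
 [-0.8946  0.0035 -0.4469]]
grasp [0.4896 0.0506 0.0591] r 0.46141765792548384 w 0.085319876179271 0.0 [-0.0535 -0.6083  0.3566]
tool shift [ 0.0005 -0.0022  0.0036] rows 1 each [ 0.0005 -0.0022  0.0036]
yaw y 26.67
cup 90 [0.4863 0.0525] 0.0308 [0.0754 0.0843 0.0887]
```

View pics/t3.png

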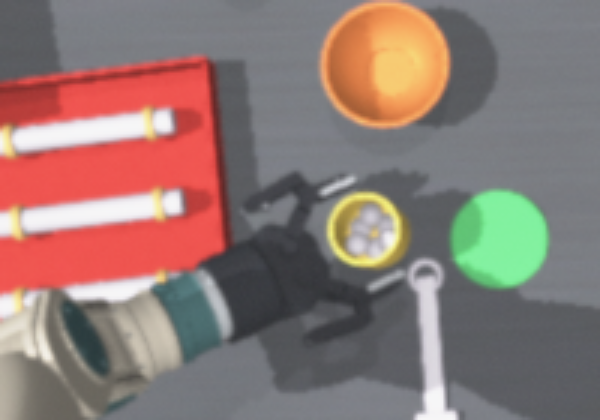

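The cup at (367,230) is centred between the pads at (338,186) and (387,281). Closing and lifting.

Emit:
jog_arm --pt "0 0 -0.002 0.001 0" --pt "1 0 0 0 0" --pt "1 0 0 0 0" --pt "1 0 0 0 0" --pt "1 0 0 0 0" --pt "1 0 0 0 0" --pt "1 0 0 0 0"

```text
t: 43.1
tool_pos: [0.4253, 0.1739, 0.1274]
eef_rot: [0.446, 0.724, -0.275, 0.449]
ft_force: [-2.3, 5.7, 5.7]
grip_width: 0.061
grip_force: 63.0
```

Emit:
jog_arm --pt "1 -0.01 0 -0.005 0" --pt "1 -0.018 0 -0.009 0" --pt "1 -0.018 0 -0.009 0" --pt "1 -0.018 0 -0.009 0" --pt "1 -0.018 0 -0.009 0" --pt "1 -0.01 0 -0.005 0" --pt "1 0 0 0 0" --pt "1 0 0 0 0"

```text
t: 43.77
tool_pos: [0.4242, 0.1731, 0.2289]
eef_rot: [0.446, 0.725, -0.275, 0.447]
ft_force: [-0.7, -0.5, -3.6]
grip_width: 0.0607
grip_force: 65.5
```

```bash
python3 go.py .609 .024 .128; python3 - <<'E'
from h import *
c=cam('top'); W=cloud(c); hsv=cv2.cvtColor(c['img'],cv2.COLOR_RGB2HSV).astype(int);H,S=hsv[...,0],hsv[...,1]
m=(H>20)&(H<36)&(S>100)&(W[...,1]>-.15)&(W[...,1]<.17)&(W[...,0]>.4)&(W[...,0]<.58); p=W[m]; print(len(p),np.nanmedian(p,0),np.nanmax(p[:,2]))
E
```

```text
43.77 [ 0.4764  0.2639 -0.636   0.6888 -1.1047  1.5908] [0.4242 0.1731 0.2289] tilt 63.3
[[-0.2024  0.8927  0.4026]
 [ 0.4011  0.4506 -0.7975]
 [-0.8934  0.     -0.4493]]
grasp [0.4866 0.0494 0.1593] r 0.4581198950558284 w 0.06067854957229862 65.45906245708466 [-0.6878 -0.4554 -3.5955]
tool shift [-0.0071  0.0978  0.0836] rows 3 each [-0.0024  0.0326  0.0279]
yaw y 26.78
287 [0.48885107 0.0635237  0.16263422] 0.19182772989416372
```

Emit:
jog_arm --pt "1 -0.003 0.0245 0.02 0" --pt "1 -0.003 0.0245 0.02 0" --pt "1 -0.003 0.0245 0.02 0" --pt "1 -0.003 0.0245 0.02 0" --pt "1 0 0 0 0" --pt "1 0 0 0 0"

```text
t: 44.32
tool_pos: [0.5471, 0.1476, 0.2019]
eef_rot: [0.446, 0.725, -0.277, 0.446]
ft_force: [-0.3, -0.6, -3.7]
grip_width: 0.0609
grip_force: 66.5
```

```bash
python3 go.py .609 .024 .13;python3 m.py 2>/dev/null| grep -e tin
```

```text
44.32 [ 0.3339  0.405  -0.5109  0.402  -1.0891  1.2833] [0.5471 0.1476 0.2019] tilt 63.3
[[-0.2041  0.8935  0.4   ]
 [ 0.3995  0.449  -0.7993]
 [-0.8938 -0.0033 -0.4485]]
grasp [0.6091 0.0237 0.1323] r 0.5666686030389347 w 0.060949104240474034 66.53304610401392 [-0.2684 -0.6281 -3.7264]
tool shift [0.0022 0.     0.0008] rows 1 each [0.0022 0.     0.0008]
yaw y 26.68
tinrim 188 [0.6385 0.038 ] 0.0573 [0.0427 0.0482 0.054 ]
```

Emit:
jog_arm --pt "1 0 0 0 -0.12" --pt "1 0 0 0 -0.12" --pt "1 0 0 0 -0.12" --pt "1 0 0 0 -0.12" --pt "1 0 0 0 -0.12" --pt "1 0 0 0 -0.12" --pt "1 0 0 0 -0.12" --pt "1 0 0 0 -0.12" --pt "1 0 0 0 -0.12" --pt "1 0 0 0 -0.12" --pt "1 0 0 0 -0.12" --pt "1 0 0 0 -0.12" --pt "1 0 0 0 -0.12" --pt "1 0 0 0 -0.12" --pt "1 0 0 0 -0.12" --pt "1 0 0 0 -0.12" --pt "1 0 0 0 -0.12" --pt "1 0 0 0 -0.12" --pt "1 0 0 0 -0.12" --pt "1 0 0 0 -0.12"

```text
t: 46.03
tool_pos: [0.5449, 0.1485, 0.2031]
eef_rot: [-0.517, 0.676, -0.516, -0.097]
ft_force: [-0.4, 0.4, -2.4]
grip_width: 0.0608
grip_force: 66.7
```

Emit:
jog_arm --pt "1 0 0 0 -0.08" --pt "1 0 0 0 -0.08" --pt "1 0 0 0 0" --pt "1 0 0 0 0" --pt "1 0 0 0 0" --pt "1 0 0 0 0" --pt "1 0 0 0 0" --pt "1 0 0 0 0"

```text
t: 46.7
tool_pos: [0.5467, 0.1484, 0.2044]
eef_rot: [-0.566, 0.635, -0.508, -0.136]
ft_force: [0.5, 0.5, -1.4]
grip_width: 0.0607
grip_force: 66.7
```

```bash
python3 - <<'E'
exec(open('st.py').read())
c=cam('top'); d=cam('scene')
a=cv2.resize(c['img'][110:320,100:300],(400,420)); b=cv2.resize(d['img'][160:300,260:450],(400,295)); b=cv2.copyMakeBorder(b,0,125,0,0,cv2.BORDER_CONSTANT)
cv2.imwrite('pics/p4.png',cv2.cvtColor(np.hstack([a,b]),cv2.COLOR_RGB2BGR))
E
```

```text
46.7 [ 0.3356  0.4004 -0.5113  0.4023 -1.0904 -1.2764] [0.5467 0.1484 0.2044] tilt 63.5
[[-0.3229 -0.8564  0.4029]
 [-0.581  -0.1567 -0.7987]
 [ 0.7472 -0.4919 -0.447 ]]
grasp [0.6092 0.0246 0.1351] r 0.5664871531279644 w 0.060661361633588096 66.6581779718399 [ 0.4802  0.5203 -1.3641]
```

View pics/p4.png

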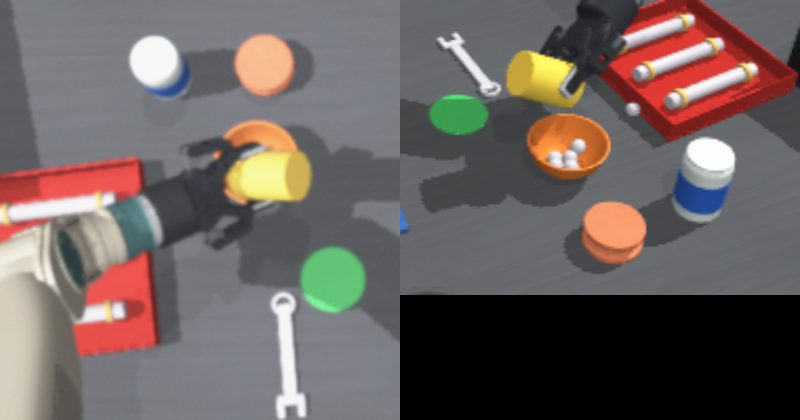

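The scene panel shows the tin holding balls and the cup empty, but one ball escaped. It is on the bench beside the tray, at (632,108) in the composite. I'll locate the balls.

```bash
cat > balls.py <<'E'
from h import *
for n in ['scene','top']:
    c=cam(n); r=spot_in(c,'ball1'); print(n,round(read_state()['t'],2),[(np.round(d['point'],3).tolist(),round(d['confidence'],2)) for d in r])
    if n=='scene':
        W=cloud(c); m=(c['img'].min(-1)>120)&(W[...,2]>.01)&(W[...,2]<.03)&(W[...,0]>.45)&(W[...,0]<.85)&(W[...,1]>-.2)&(W[...,1]<.22)
        k,l,s,ce=cv2.connectedComponentsWithStats(m.astype(np.uint8))
        for i in range(1,k):
            if s[i,4]>15: print(s[i,4],ce[i].round(),np.nanmedian(W[l==i],0).round(3))
E
python3 balls.py
```

```text
scene 46.9 []
29 [371. 211.] [0.586 0.187 0.017]
111 [339. 234.] [0.642 0.039 0.025]
34 [401. 261.] [0.804 0.154 0.014]
top 47.0 [([0.497, -0.297, 0.009], 0.57)]
```

One ball lies against the tray wall, at about (0.58, 0.19). I'll stand the cup on the mat first.

Emit:
jog_arm --pt "1 0 0 0 0.12" --pt "1 0 0 0 0.12" --pt "1 0 0 0 0.12" --pt "1 0 0 0 0.12" --pt "1 0 0 0 0.12" --pt "1 0 0 0 0.12" --pt "1 0 0 0 0.12" --pt "1 0 0 0 0.12" --pt "1 0 0 0 0.12" --pt "1 0 0 0 0.12" --pt "1 0 0 0 0.12" --pt "1 0 0 0 0.12" --pt "1 0 0 0 0.12" --pt "1 0 0 0 0.12" --pt "1 0 0 0 0.12" --pt "1 0 0 0 0.12" --pt "1 0 0 0 0.12" --pt "1 0 0 0 0.12" --pt "1 0 0 0 0.12" --pt "1 0 0 0 0.12"

```text
t: 48.67
tool_pos: [0.5467, 0.1483, 0.2043]
eef_rot: [0.389, 0.756, -0.309, 0.425]
ft_force: [-0.7, -0.6, -1.2]
grip_width: 0.0609
grip_force: 66.6
```

Emit:
jog_arm --pt "1 0 0 0 0.08" --pt "1 0 0 0 0.08" --pt "1 0 0 0 0" --pt "1 0 0 0 0"

```text
t: 49.0
tool_pos: [0.5467, 0.1483, 0.2043]
eef_rot: [0.445, 0.725, -0.276, 0.447]
ft_force: [-0.2, 0.1, -1.0]
grip_width: 0.0611
grip_force: 66.6
```

```bash
python3 go.py .481 -.062 .135; python3 balls.py
```

```text
49.0 [ 0.3355  0.4006 -0.5113  0.4022 -1.0904  1.2811] [0.5467 0.1483 0.2043] tilt 63.4
[[-0.203   0.8925  0.4028]
 [ 0.3983  0.451  -0.7987]
 [-0.8945 -0.0017 -0.447 ]]
grasp [0.6092 0.0245 0.135 ] r 0.5665076188765729 w 0.06107695398011994 66.61390598863363 [-0.1559  0.0876 -0.9914]
tool shift [-0.0084 -0.1534  0.0175] rows 4 each [-0.0021 -0.0384  0.0044]
yaw y 26.81
scene 49.1 [([0.634, 0.062, 0.03], 0.48)]
31 [370. 211.] [0.587 0.185 0.017]
108 [339. 234.] [0.642 0.039 0.025]
29 [401. 261.] [0.802 0.153 0.015]
top 49.2 []
```

Emit:
jog_arm --pt "1 -0.0017 -0.0307 0.0035 0" --pt "1 -0.0017 -0.0307 0.0035 0" --pt "1 -0.0017 -0.0307 0.0035 0" --pt "1 -0.0017 -0.0307 0.0035 0" --pt "1 -0.0017 -0.0307 0.0035 0" --pt "1 0 0 0 0" --pt "1 0 0 0 0"

```text
t: 49.78
tool_pos: [0.4159, 0.0609, 0.2034]
eef_rot: [0.446, 0.725, -0.277, 0.447]
ft_force: [0.5, 0.4, -0.9]
grip_width: 0.0608
grip_force: 66.6
```

```bash
python3 go.py .481 -.062 .064
```

```text
49.78 [ 0.2361  0.1814 -0.8752  0.0891 -1.0571  1.0878] [0.4159 0.0609 0.2034] tilt 63.4
[[-0.204   0.8932  0.4008]
 [ 0.3985  0.4497 -0.7994]
 [-0.8942 -0.0033 -0.4477]]
grasp [ 0.478 -0.063  0.134] r 0.4203341129393184 w 0.060842681271793916 66.63980014622211 [ 0.4508  0.4071 -0.8802]
tool shift [0.0624 0.0033 0.0317] rows 2 each [0.0312 0.0017 0.0159]
yaw y 26.72
```

Emit:
jog_arm --pt "1 0.018 0.001 0.009 0" --pt "1 0.018 0.001 0.009 0" --pt "1 0.015 0.001 0.0075 0" --pt "1 0.008 0 0.004 0" --pt "1 0.003 0 0.0015 0" --pt "1 0 0 0 0"

```text
t: 50.28
tool_pos: [0.4223, 0.0637, 0.1343]
eef_rot: [0.446, 0.724, -0.276, 0.448]
ft_force: [0.0, 0.4, -1.5]
grip_width: 0.0611
grip_force: 66.6
```

```bash
python3 go.py .481 -.062 .061
```

```text
50.28 [ 0.239   0.3636 -0.895  -0.1131 -1.0578  1.0912] [0.4223 0.0637 0.1343] tilt 63.4
[[-0.2015  0.8927  0.403 ]
 [ 0.3991  0.4506 -0.7985]
 [-0.8945 -0.0001 -0.4471]]
grasp [ 0.4848 -0.0601  0.065 ] r 0.4270858616670492 w 0.06110118705306612 66.64721120148897 [ 0.0386  0.4365 -1.4902]
tool shift [ 0.0036 -0.0042  0.0018] rows 1 each [ 0.0036 -0.0042  0.0018]
yaw y 26.78
```

Lower about 4 mm more until contact, release, and back off along the tool axis.

Emit:
jog_arm --pt "1 0.003 -0.002 0.0015 0" --pt "1 0.001 0 0.0005 0" --pt "1 0 0 0 0"

```text
t: 50.53
tool_pos: [0.4197, 0.0624, 0.1307]
eef_rot: [0.446, 0.724, -0.275, 0.448]
ft_force: [-0.1, 0.6, -1.1]
grip_width: 0.0607
grip_force: 66.7
```

```bash
python3 st.py | tail -1
```

```text
grasp [ 0.4822 -0.0613  0.0614] r 0.42434509152474725 w 0.060679582430271994 66.65925029665232 [-0.1031  0.5553 -1.0518]
```

Emit:
jog_arm --pt "1 0.002 0 0.001 0" --pt "0 0 0 0 0" --pt "0 0 0 0 0" --pt "0 0 0 0 0" --pt "0 0 0 0 0" --pt "0 0 0 -0.015 0" --pt "0 0 0 -0.03 0" --pt "0 0 0 -0.04 0" --pt "0 0 0 -0.04 0" --pt "0 0 0 -0.04 0" --pt "0 0 0 -0.04 0" --pt "0 0 0 -0.03 0" --pt "0 0 0 0 0"

```text
t: 51.62
tool_pos: [0.3408, 0.226, 0.2177]
eef_rot: [0.446, 0.726, -0.272, 0.447]
ft_force: [0.7, 0.0, 0.4]
grip_width: 0.0855
grip_force: 0.0
```

```bash
python3 st.py; python3 m.py 2>/dev/null| grep -e cup -e mat -e tin; python3 - <<'E'
from h import *
c=cam('top');d=cam('scene')
a=cv2.resize(c['img'][110:320,100:300],(400,420)); b=cv2.resize(d['img'][160:300,260:450],(400,295)); b=cv2.copyMakeBorder(b,0,125,0,0,cv2.BORDER_CONSTANT)
cv2.imwrite('pics/p5.png',cv2.cvtColor(np.hstack([a,b]),cv2.COLOR_RGB2BGR))
E
python3 balls.py
```

```text
51.62 [ 0.6796  0.3061 -0.6319  1.016  -1.0615  2.0075] [0.3408 0.226  0.2177] tilt 63.1
[[-0.2026  0.8907  0.407 ]
 [ 0.4043  0.4546 -0.7937]
 [-0.8919  0.0038 -0.4522]]
grasp [0.4038 0.103  0.1476] r 0.4089028550802019 w 0.08548763407470021 0.0 [0.681  0.0074 0.3966]
mat 137 [ 0.479 -0.062] 0.0424 [-0.0024  0.0028  0.0093]
cup 94 [ 0.4797 -0.0611] 0.0308 [0.0772 0.0872 0.0916]
tinrim 286 [0.6377 0.0386] 0.0579 [0.0422 0.0484 0.0543]
scene 51.87 [([0.572, -0.304, 0.009], 0.55), ([0.63, 0.063, 0.034], 0.36)]
30 [370. 211.] [0.587 0.185 0.016]
113 [340. 233.] [0.641 0.041 0.026]
37 [402. 262.] [0.803 0.153 0.013]
top 51.97 [([0.634, 0.023, 0.026], 0.54), ([0.628, 0.066, 0.03], 0.49), ([0.658, 0.034, 0.026], 0.45), ([0.65, 0.011, 0.028], 0.41), ([0.591, 0.318, 0.03], 0.32)]
```

View pics/p5.png

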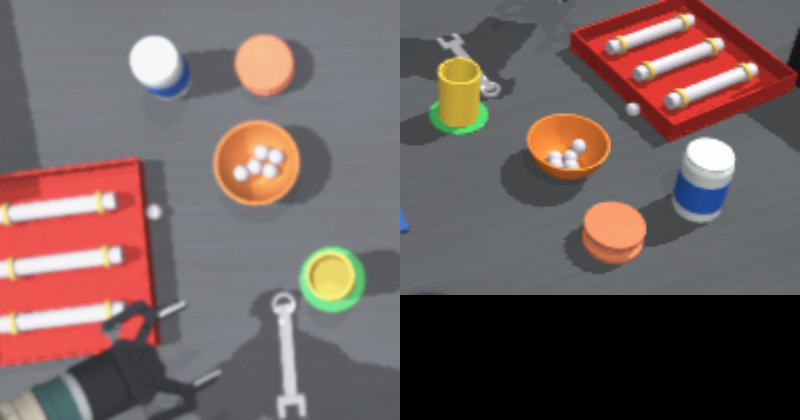

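The cup stands centred on the mat, five balls are in the tin, and one ball rests against the tray wall at crop (154,212). To pick it up I need the tool pointing down again, so I'll go to the inner limit.

```bash
python3 tc.py .225 -.29 .40; python3 - <<'E'
from h import *
c=cam('top'); W=cloud(c)
m=(c['img'].min(-1)>130)&(W[...,2]>.012)&(W[...,2]<.03)&(abs(W[...,0]-.58)<.05)&(abs(W[...,1]-.185)<.02)
u=np.argwhere(m); print(len(u),W[m].mean(0),W[m].max(0)); v=u.mean(0)
ray=c['R'].T@np.array([(v[1]-c['cx'])/c['fx'],(v[0]-c['cy'])/c['fy'],1]); o=-c['R'].T@c['t']; print(o+ray*(.011-o[2])/ray[2])
p=W[(abs(W[...,2]-.035)<.006)&(W[...,1]<.21)&(W[...,1]>.16)&(abs(W[...,0]-.58)<.03)]; print(p.min(0))
E
```

```text
51.97 [ 0.6707  0.3071 -0.6404  1.0078 -1.062   2.003 ] [0.3401 0.2209 0.2148] tilt 63.2
[[-0.2036  0.8937  0.3998]
 [ 0.403   0.4486 -0.7977]
 [-0.8922 -0.0013 -0.4516]]
grasp [0.4021 0.0973 0.1448] r 0.4055847897399709 w 0.08560235188134549 0.0 [ 0.5589 -0.6509 -0.3935]
shift [-0.3477 -0.3324  0.2779] rows 14 each [-0.0248 -0.0237  0.0198]
42 [0.57867636 0.18511777 0.01871389] [0.58877773 0.19382913 0.02621368]
[0.57968218 0.18692268 0.011     ]
[0.55036407 0.19436017 0.02935395]
```

Emit:
jog_arm --pt "0 -0.0248 -0.0237 0.0198 0" --pt "0 -0.0248 -0.0237 0.0198 0" --pt "0 -0.0248 -0.0237 0.0198 0" --pt "0 -0.0248 -0.0237 0.0198 0" --pt "0 -0.0248 -0.0237 0.0198 0" --pt "0 -0.0248 -0.0237 0.0198 0" --pt "0 -0.0248 -0.0237 0.0198 0" --pt "0 -0.0248 -0.0237 0.0198 0" --pt "0 -0.0248 -0.0237 0.0198 0" --pt "0 -0.0248 -0.0237 0.0198 0" --pt "0 -0.0248 -0.0237 0.0198 0" --pt "0 -0.0248 -0.0237 0.0198 0" --pt "0 -0.0248 -0.0237 0.0198 0" --pt "0 -0.0248 -0.0237 0.0198 0" --pt "0 0 0 0 0"

```text
t: 53.27
tool_pos: [0.2407, -0.2606, 0.4042]
eef_rot: [0.459, 0.722, -0.28, 0.436]
ft_force: [0.6, 0.6, 0.7]
grip_width: 0.0854
grip_force: 0.0
```

```bash
python3 st.py
```

```text
53.27 [-0.9536 -0.5684 -0.9851  0.0711 -0.1623  0.0809] [ 0.2407 -0.2606  0.4042] tilt 62.5
[[-0.1986  0.9064  0.3728]
 [ 0.4177  0.4223 -0.8045]
 [-0.8866 -0.0041 -0.4625]]
grasp [ 0.2985 -0.3853  0.3325] r 0.3547793509068101 w 0.08542946386572477 0.0 [0.5761 0.614  0.682 ]
```

Emit:
jog_arm --pt "0 0 -0.03 0 0" --pt "0 0 -0.02 0 0" --pt "0 0.03 0 0 0" --pt "0 0.0415 0 0 0" --pt "0 0.0415 0 0 0" --pt "0 0.0415 0 0 0" --pt "0 0.0415 0 0 0" --pt "0 0.0415 0 0 0"

```text
t: 53.93
tool_pos: [0.2038, -0.2209, 0.3434]
eef_rot: [0.477, 0.756, -0.246, 0.374]
ft_force: [0.8, 0.1, -0.0]
grip_width: 0.0851
grip_force: 0.0
```

```bash
python3 st.py
```

```text
53.93 [-0.9934 -0.6444 -1.0767  0.2163 -0.1217  0.0715] [ 0.2038 -0.2209  0.3434] tilt 53.2
[[-0.2656  0.9058  0.3301]
 [ 0.5377  0.4234 -0.7291]
 [-0.8002 -0.0162 -0.5995]]
grasp [ 0.255  -0.3339  0.2505] r 0.3005806654229826 w 0.08510642240213728 0.0 [ 0.7824  0.0694 -0.0459]
```

Emit:
jog_arm --pt "0 0.04 -0.008 0 0" --pt "0 0.04 -0.008 0 0" --pt "0 0.04 -0.008 0 0" --pt "0 0.04 -0.008 0 0" --pt "0 0.04 -0.008 0 0" --pt "0 0.04 -0.008 0 0" --pt "0 0.04 -0.008 0 0" --pt "0 0.04 -0.008 0 0" --pt "0 0.04 -0.008 0 0" --pt "0 0.04 -0.008 0 0"

```text
t: 54.77
tool_pos: [0.153, -0.0519, 0.3155]
eef_rot: [0.515, 0.783, -0.222, 0.269]
ft_force: [0.5, 0.8, -2.3]
grip_width: 0.0853
grip_force: 0.0
```

```bash
python3 st.py
```

```text
54.77 [-0.345  -0.8516 -1.0767  0.8683 -0.5497  0.6815] [ 0.153  -0.0519  0.3155] tilt 40.8
[[-0.3252  0.9259  0.192 ]
 [ 0.6876  0.371  -0.6242]
 [-0.6492 -0.071  -0.7573]]
grasp [ 0.1828 -0.1486  0.1981] r 0.1615959101980493 w 0.08528401427112392 0.0 [ 0.4946  0.83   -2.3196]
```

```bash
python3 tc.py .152 -.285 .285|tail -1
```

```text
shift [-0.1402 -0.0853  0.1684] rows 6 each [-0.0234 -0.0142  0.0281]
```

Emit:
jog_arm --pt "0 -0.0234 -0.0142 0.0281 0" --pt "0 -0.0234 -0.0142 0.0281 0" --pt "0 -0.0234 -0.0142 0.0281 0" --pt "0 -0.0234 -0.0142 0.0281 0" --pt "0 -0.0234 -0.0142 0.0281 0" --pt "0 -0.0234 -0.0142 0.0281 0" --pt "0 0.035 0 0.01 0" --pt "0 0.035 0 0.01 0" --pt "0 0.035 0 0.01 0" --pt "0 0.035 0 0.01 0" --pt "0 0.035 0 0.01 0"

```text
t: 55.68
tool_pos: [0.1785, -0.1986, 0.2722]
eef_rot: [0.535, 0.797, -0.195, 0.204]
ft_force: [-0.2, -0.2, -0.1]
grip_width: 0.0856
grip_force: 0.0
```

```bash
python3 st.py
```

```text
55.68 [-0.9978 -0.5208 -1.0767  0.4725 -0.1892  0.1316] [ 0.1785 -0.1986  0.2722] tilt 32.7
[[-0.3452  0.9313  0.1168]
 [ 0.7727  0.3526 -0.5279]
 [-0.5328 -0.092  -0.8412]]
grasp [ 0.1966 -0.2804  0.1418] r 0.2669974192313116 w 0.0856294729475076 0.0 [-0.2209 -0.2024 -0.1228]
```

Emit:
jog_arm --pt "0 0 -0.035 0 0" --pt "0 0 -0.035 0 0" --pt "0 0.033 0 0.02 0" --pt "0 0.033 0 0.02 0" --pt "0 0.033 0 0.02 0" --pt "0 0.033 0 0.02 0" --pt "0 0.033 0 0.02 0" --pt "0 0.033 0 0.02 0"

```text
t: 56.35
tool_pos: [0.1425, -0.2227, 0.2397]
eef_rot: [0.55, 0.81, -0.153, 0.134]
ft_force: [0.5, -0.5, -0.2]
grip_width: 0.0853
grip_force: 0.0
```

```bash
python3 st.py
```

```text
56.35 [-1.2039 -0.4175 -1.0767  0.5136 -0.0964 -0.031 ] [ 0.1425 -0.2227  0.2397] tilt 23.4
[[-0.3598  0.9318  0.0485]
 [ 0.8501  0.3488 -0.3946]
 [-0.3846 -0.1007 -0.9176]]
grasp [ 0.1501 -0.2839  0.0975] r 0.2644314011770089 w 0.08534673820192605 0.0 [ 0.509  -0.4842 -0.2202]
```

Emit:
jog_arm --pt "0 0 -0.035 -0.01 0" --pt "0 0 -0.035 -0.01 0" --pt "0 0.036 0 0.014 0" --pt "0 0.036 0 0.014 0" --pt "0 0.036 0 0.014 0" --pt "0 0.036 0 0.014 0" --pt "0 0.036 0 0.014 0" --pt "0 0.036 0 0.014 0"

```text
t: 57.02
tool_pos: [0.0318, -0.1824, 0.2674]
eef_rot: [0.555, 0.82, -0.102, 0.091]
ft_force: [-0.5, 0.7, 0.0]
grip_width: 0.0852
grip_force: 0.0
```

```bash
python3 st.py
```

```text
57.02 [-1.8235 -0.6782 -1.0766  0.9174  0.1014 -0.6207] [ 0.0318 -0.1824  0.2674] tilt 15.7
[[-0.3671  0.9295  0.0353]
 [ 0.8925  0.3627 -0.2682]
 [-0.2621 -0.067  -0.9627]]
grasp [ 0.0373 -0.224   0.1182] r 0.18518502616064533 w 0.08517450053404549 0.0 [-0.5124  0.6573  0.0108]
```

Emit:
jog_arm --pt "0 -0.01 0.033 0 0" --pt "0 -0.01 0.033 0 0" --pt "0 0.033 0 0.02 0" --pt "0 0.033 0 0.02 0" --pt "0 0.033 0 0.02 0" --pt "0 0.033 0 0.02 0" --pt "0 0.033 0 0.02 0" --pt "0 0.033 0 0.02 0"

```text
t: 57.68
tool_pos: [0.0356, -0.1179, 0.2781]
eef_rot: [0.559, 0.825, -0.06, 0.051]
ft_force: [1.2, 0.0, -0.6]
grip_width: 0.0856
grip_force: 0.0
```

```bash
python3 st.py
```

```text
57.68 [-1.9056 -0.8525 -1.0767  1.2032  0.0672 -0.71  ] [ 0.0356 -0.1179  0.2781] tilt 9.1
[[-0.3696  0.929   0.0165]
 [ 0.9167  0.3675 -0.1567]
 [-0.1517 -0.0428 -0.9875]]
grasp [ 0.0382 -0.1422  0.125 ] r 0.12316814341806732 w 0.08563304607412167 0.0 [ 1.1686  0.0001 -0.6342]
```

Emit:
jog_arm --pt "0 -0.04 0.0105 0.025 0" --pt "0 -0.04 0.0105 0.025 0" --pt "0 0.028 0 0.028 0" --pt "0 0.028 0 0.028 0" --pt "0 0.028 0 0.028 0" --pt "0 0.028 0 0.028 0" --pt "0 0.028 0 0.028 0" --pt "0 0.028 0 0.028 0"

```text
t: 58.35
tool_pos: [0.0347, -0.1436, 0.255]
eef_rot: [0.562, 0.827, -0.019, 0.009]
ft_force: [0.4, -1.4, 0.4]
grip_width: 0.0851
grip_force: 0.0
```

```bash
python3 st.py
```

```text
58.35 [-1.7883 -0.6366 -1.0767  1.0893  0.0036 -0.5939] [ 0.0347 -0.1436  0.255 ] tilt 2.4
[[-0.3678  0.9299 -0.0054]
 [ 0.9292  0.3672 -0.0412]
 [-0.0363 -0.0202 -0.9991]]
grasp [ 0.0339 -0.15    0.1001] r 0.14779221074362414 w 0.08505864605258925 0.0 [ 0.4427 -1.3827  0.4033]
```

Emit:
jog_arm --pt "0 0.028 0 0.028 0" --pt "0 0.028 0 0.028 0" --pt "0 0.028 0 0.028 0" --pt "0 -0.03 0.01 -0.02 0.09" --pt "0 -0.03 0.02 -0.03 0.09" --pt "0 -0.03 0.02 -0.03 0.094" --pt "0 -0.02 0.03 -0.02 0" --pt "0 -0.02 0.035 0 0" --pt "0 -0.02 0.035 0 0" --pt "0 -0.02 0.035 0 0" --pt "0 0 0.035 0 0" --pt "0 0 0.035 0 0" --pt "0 0 0 0 0"

```text
t: 59.43
tool_pos: [0.26, -0.2, 0.3256]
eef_rot: [0.63, 0.777, 0.001, -0.003]
ft_force: [-0.4, -0.2, 0.9]
grip_width: 0.0852
grip_force: 0.0
```

```bash
python3 go.py .579 .184 .16
```

```text
59.43 [-0.8538 -0.2119 -0.7067  1.0817  0.0001  0.5084] [ 0.26   -0.2     0.3256] tilt 0.3
[[-0.2071  0.9783 -0.0036]
 [ 0.9783  0.2071  0.0043]
 [ 0.0049 -0.0026 -1.    ]]
grasp [ 0.2594 -0.1994  0.1706] r 0.3280439528795001 w 0.08517799483439886 0.0 [-0.4088 -0.1559  0.9194]
tool shift [0.3088 0.3921 0.0111] rows 10 each [0.0309 0.0392 0.0011]
yaw y 11.96
```

Emit:
jog_arm --pt "0.45 0.0238 0.0302 0 0" --pt "0.45 0.0238 0.0302 0 0" --pt "0.45 0.0238 0.0302 0 0" --pt "0.45 0.0238 0.0302 0 0" --pt "0.45 0.0238 0.0302 0 0" --pt "0.45 0.0238 0.0302 0 0" --pt "0.45 0.0238 0.0302 0 0" --pt "0.45 0.0238 0.0302 0 0" --pt "0.45 0.0238 0.0302 0 0" --pt "0.45 0.0238 0.0302 0 0" --pt "0.45 0.0238 0.0302 0 0" --pt "0.45 0.0238 0.0302 0 0" --pt "0.45 0.0238 0.0302 0 0" --pt "0.45 0 0 0 0.106" --pt "0.45 0 0 0 0" --pt "0.45 0 0 0 0"

```text
t: 60.77
tool_pos: [0.5786, 0.1788, 0.325]
eef_rot: [0.672, 0.74, -0.001, -0.004]
ft_force: [-0.4, -0.4, -0.0]
grip_width: 0.047
grip_force: 0.0
```

```bash
python3 go.py .579 .184 .02; python3 - <<'E'
from h import *
c=cam('wrist'); save(c,'w6.png'); W=cloud(c)
m=(c['img'].min(-1)>130)&(W[...,2]>.01)&(W[...,2]<.03)&(abs(W[...,0]-.58)<.05)&(abs(W[...,1]-.18)<.025)
p=W[m]; print(len(p),p.mean(0),p.max(0),p.min(0))
w=W[(abs(W[...,2]-.035)<.004)&(abs(W[...,0]-.58)<.02)&(W[...,1]<.23)&(W[...,1]>.18)]; print('wall',len(w),np.percentile(w[:,1],[2,50]) if len(w) else '')
E
```

```text
60.77 [ 0.1921  0.2962 -0.1735  1.1078  0.0047  1.6666] [0.5786 0.1788 0.325 ] tilt 0.5
[[-0.0962  0.9953 -0.0075]
 [ 0.9954  0.0962  0.0034]
 [ 0.0041 -0.0072 -1.    ]]
grasp [0.5774 0.1793 0.17  ] r 0.6055875932470822 w 0.047031833259489855 0.0 [-0.4138 -0.4346 -0.0429]
tool shift [0.0039 0.0031 0.15  ] rows 4 each [0.001  0.0008 0.0375]
yaw y 5.52
265 [0.57990782 0.18915109 0.02037005] [0.58983246 0.19602973 0.02338172] [0.57059751 0.17959684 0.01502988]
wall 265 [0.19959314 0.20339353]
```

View pics/w6.png

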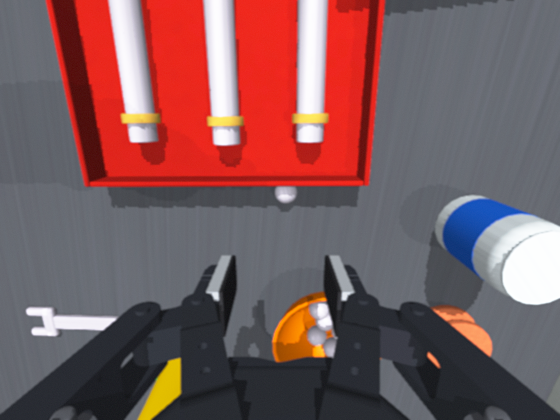

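The wrist view shows the ball at (286,194), touching the tray wall and lined up between the fingers. Descending.

Emit:
jog_arm --pt "0.45 0.001 0.0008 0.0375 0" --pt "0.45 0.001 0.0008 0.0375 0" --pt "0.45 0.001 0.0008 0.0375 0" --pt "0.45 0.001 0.0008 0.02 0" --pt "0.45 0 0 0.01 0" --pt "0.45 0 0 0 0"

```text
t: 61.32
tool_pos: [0.5793, 0.1836, 0.1799]
eef_rot: [0.673, 0.74, -0.003, -0.005]
ft_force: [-0.4, 0.5, -0.4]
grip_width: 0.0469
grip_force: 0.0
```

```bash
python3 go.py .58 .184 .019
```

```text
61.32 [ 0.1996  0.4493 -0.3009  0.8313  0.0055  1.6759] [0.5793 0.1836 0.1799] tilt 0.7
[[-0.0943  0.9955 -0.0115]
 [ 0.9955  0.0943  0.0033]
 [ 0.0044 -0.0111 -0.9999]]
grasp [0.5775 0.1841 0.025 ] r 0.6076825913562622 w 0.04688983681815102 0.0 [-0.3941  0.4682 -0.3831]
tool shift [-0.0004  0.0025  0.0059] rows 1 each [-0.0004  0.0025  0.0059]
yaw y 5.41
```

Emit:
jog_arm --pt "0.45 0 0.0025 0.005 0" --pt "0.45 0 0 0 0" --pt "1 0 0 0 0" --pt "1 0 0 0 0" --pt "1 0 0 0 0" --pt "1 0 0 0 0" --pt "1 0 0 0 0" --pt "1 0 0 0 0"

```text
t: 61.98
tool_pos: [0.585, 0.1858, 0.1789]
eef_rot: [0.673, 0.74, 0.001, -0.003]
ft_force: [-0.8, -0.4, 6.1]
grip_width: 0.0183
grip_force: 58.5
```

```bash
python3 st.py|tail -1
```

```text
grasp [0.5846 0.1866 0.0239] r 0.6137704819859774 w 0.01828069440624963 58.50626885890961 [-0.8156 -0.3885  6.1427]
```

Emit:
jog_arm --pt "1 0 0 -0.008 0" --pt "1 0 0 -0.015 0" --pt "1 0 0 -0.02 0" --pt "1 0 0 -0.03 0" --pt "1 0 0 -0.03 0" --pt "1 0 0 0 0"

```text
t: 62.48
tool_pos: [0.5873, 0.1858, 0.2872]
eef_rot: [0.673, 0.74, 0.005, -0.0]
ft_force: [1.5, 0.4, 0.1]
grip_width: 0.0178
grip_force: 58.7
```

```bash
python3 go.py .64 .042 .11; python3 balls.py; python3 - <<'E'
from h import *
c=cam('wrist'); cv2.imwrite('pics/w7.png',cv2.cvtColor(c['img'][150:420,100:450],cv2.COLOR_RGB2BGR))
E
```

```text
62.48 [ 0.2004  0.3403 -0.1989  1.0246  0.006   1.6758] [0.5873 0.1858 0.2872] tilt 0.5
[[-0.0953  0.9954  0.0057]
 [ 0.9954  0.0952  0.0073]
 [ 0.0067  0.0064 -1.    ]]
grasp [0.5881 0.187  0.1322] r 0.6159468351290301 w 0.017840058577785787 58.69143068790436 [1.4743 0.45   0.0955]
tool shift [-0.1494  0.0377  0.0215] rows 4 each [-0.0373  0.0094  0.0054]
yaw y 5.46
scene 62.58 [([0.632, 0.063, 0.034], 0.44)]
106 [340. 234.] [0.642 0.039 0.025]
31 [402. 262.] [0.804 0.156 0.013]
top 62.68 [([0.371, 0.004, 0.009], 0.7), ([0.663, 0.035, 0.027], 0.5), ([0.634, 0.021, 0.027], 0.43)]
```

View pics/w7.png

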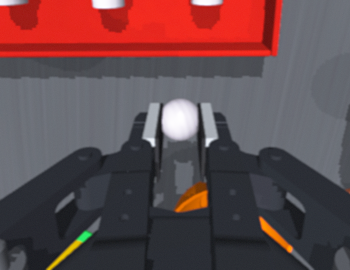

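The ball is held between the pads at (180,120) in the crop. I'll carry it over the tin.

Emit:
jog_arm --pt "1 -0.0302 0.007 0 0" --pt "1 -0.0302 0.007 0 0" --pt "1 -0.0302 0.007 0 0" --pt "1 -0.0302 0.007 0 0" --pt "1 -0.0302 0.007 0.0 0" --pt "1 0 0 0 0" --pt "1 0 0 0 0"

```text
t: 63.32
tool_pos: [0.6335, 0.0365, 0.2773]
eef_rot: [0.674, 0.739, -0.001, -0.005]
ft_force: [-0.2, 0.5, -0.7]
grip_width: 0.0181
grip_force: 58.7
```

```bash
python3 go.py .638 .036 .064
```

```text
63.32 [-0.0452  0.385  -0.1571  1.0376  0.0049  1.4335] [0.6335 0.0365 0.2773] tilt 0.6
[[-0.0919  0.9957 -0.0086]
 [ 0.9957  0.092   0.0053]
 [ 0.0061 -0.008  -0.9999]]
grasp [0.6322 0.0373 0.1223] r 0.6345719792982876 w 0.01805938672548913 58.70068967342377 [-0.2436  0.481  -0.7052]
tool shift [-0.0022  0.0061  0.0583] rows 2 each [-0.0011  0.0031  0.0291]
yaw y 5.28
```

Emit:
jog_arm --pt "1 -0.001 0.003 0.02 0" --pt "1 -0.001 0.003 0.02 0" --pt "1 0 0 0.015 0" --pt "1 0 0 0.005 0" --pt "1 0 0 0 0" --pt "0.75 0 0 0 0" --pt "0.7 0 0 0 0" --pt "0.65 0 0 0 0" --pt "0.6 0 0 0 0" --pt "0.5 0 0 0 0" --pt "0.5 0 0 0 0" --pt "0.5 0 0 -0.02 0" --pt "0.5 0 0 -0.04 0" --pt "0.5 0 0 -0.04 0" --pt "0.5 0 0 -0.04 0" --pt "0.5 0 0 -0.04 0"

```text
t: 64.65
tool_pos: [0.6402, 0.036, 0.4011]
eef_rot: [0.673, 0.74, -0.0, -0.004]
ft_force: [0.5, -0.1, 0.2]
grip_width: 0.043
grip_force: 0.0
```

Emit:
jog_arm --pt "0.5 -0.04 -0.01 0 0" --pt "0.5 -0.04 -0.01 0 0" --pt "0.5 -0.04 -0.01 0 0" --pt "0.5 -0.04 -0.01 0 0" --pt "0.5 -0.04 -0.01 0 0" --pt "0.5 -0.04 -0.01 0 0" --pt "0.5 0 0 0 0" --pt "0.5 0 0 0 0" --pt "0.5 0 0 0 0" --pt "0.5 0 0 0 0" --pt "0.5 0 0 0 0" --pt "0.5 0 0 0 0"

```text
t: 65.65
tool_pos: [0.6039, -0.2071, 0.3982]
eef_rot: [0.672, 0.741, 0.0, -0.004]
ft_force: [-0.5, -0.1, 0.8]
grip_width: 0.0425
grip_force: 0.0
```

```bash
python3 st.py|tail -1; python3 m.py 2>/dev/null| grep -e cup -e mat -e tin -e can -e pull; python3 - <<'E'
from h import *
c=cam('top');d=cam('scene')
a=cv2.resize(c['img'][110:320,70:300],(460,420)); b=cv2.resize(d['img'][160:300,260:450],(340,250)); b=cv2.copyMakeBorder(b,0,170,0,0,cv2.BORDER_CONSTANT)
cv2.imwrite('pics/p8.png',cv2.cvtColor(np.hstack([a,b]),cv2.COLOR_RGB2BGR))
E
```

```text
grasp [ 0.6031 -0.2063  0.2432] r 0.6384321438177322 w 0.042496595039473575 0.0 [-0.5415 -0.1003  0.8034]
mat none
cup 12 [ 0.4955 -0.0397] 0.0112 [0.0844 0.0878 0.0917]
tinrim 308 [0.638  0.0384] 0.0578 [0.0423 0.0478 0.0548]
canrim 422 [0.7711 0.1679] 0.0322 [0.091  0.0996 0.1042]
pulley 609 [0.7813 0.0294] 0.0411 [0.0279 0.0337 0.039 ]
```

View pics/p8.png

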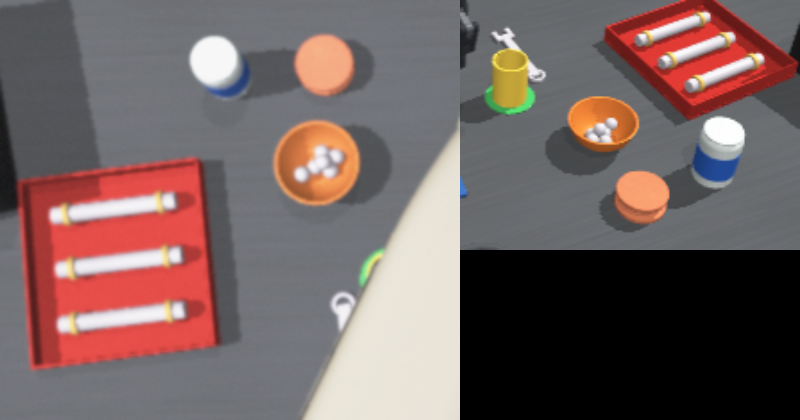

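Emit:
jog_arm --pt "0.5 -0.04 -0.01 -0.01 0" --pt "0.5 -0.04 -0.01 -0.01 0" --pt "0.5 -0.04 -0.01 -0.01 0" --pt "0.5 -0.04 -0.01 -0.01 0" --pt "0.5 -0.04 -0.01 0 0" --pt "0.5 -0.04 -0.01 0 0" --pt "0.5 -0.04 -0.01 0 0" --pt "0.5 -0.04 -0.01 0 0" --pt "0.5 0 0 0 0" --pt "0.5 0 0 0 0" --pt "0.5 0 0 0 0"

```text
t: 66.72
tool_pos: [0.5551, -0.5317, 0.4356]
eef_rot: [0.673, 0.74, 0.0, -0.004]
ft_force: [-0.3, 0.5, 0.1]
grip_width: 0.0424
grip_force: 0.0
```

```bash
python3 st.py|tail -1; python3 m.py 2>/dev/null| grep -e cup -e mat -e tin; python3 - <<'E'
from h import *
c=cam('top'); cv2.imwrite('pics/p9.png',cv2.resize(cv2.cvtColor(c['img'][165:310,190:300],cv2.COLOR_RGB2BGR),None,fx=4,fy=4))
E
```

```text
grasp [ 0.5542 -0.5308  0.2806] r 0.7686634062545669 w 0.04244978460210339 0.0 [-0.3414  0.4654  0.1109]
mat 167 [ 0.4792 -0.0601] 0.0431 [-0.0016  0.0033  0.0085]
cup 91 [ 0.4796 -0.061 ] 0.0308 [0.0765 0.0875 0.0927]
tinrim 307 [0.6386 0.0382] 0.0584 [0.0422 0.0479 0.0542]
```

View pics/p9.png

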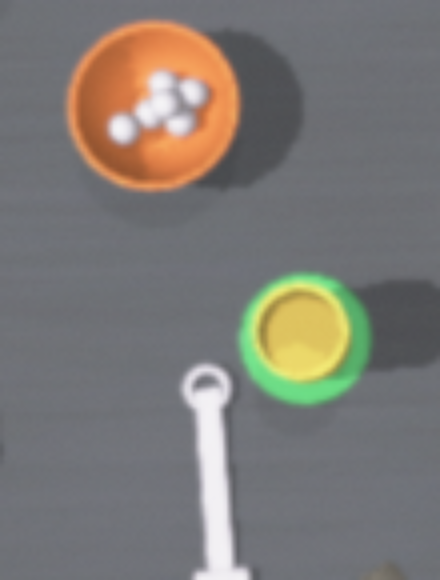

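Six balls are in the tin (around (160,105) in the crop), and the empty cup stands centred on the mat at (304,333). Handing in.

```bash
python3 -c "
from workcell import *
print(job_done())"
```

```text
the job is handed in; nothing more can be done
None
```

I handed the job in; no verdict came back, but the last pictures show all three balusters present flat in the red tray, all six balls in the orange tin (one escaped onto the bench during the pour and I picked it up), and the empty cup upright on the green mat.

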